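# Set the metal tester's range switch and zero it with the stylus

## Task

Get the bench metal tester ready for copper: turn its selector knob anticlockwise all the way back to the end stop and pause there for a moment, then turn it clockwise exactly four clicks. Then take the yellow stylus, press the small recessed orange zero button in the tester's front fully in with its tip for about half a second, without forcing it. Finally lay the stylus down flat on the bare worktop, clear of the tester and not dropped; keep the gripper itself off the button and leave the tape measure, masking tape and foam offcut where they are.

Things in the scene. Friction and masses are not known exactly. Their poses are not given: they have to be found in the camera images.
- tester: Bench metal tester: pale grey box with a black front, 140 (its x) x 150 (y) x 60 mm high, fixed to the worktop. Origin at the centre of its underside; x points from the front face (with the button, facing the robot) to the back, y to its left, z up. Its top is flat but for the knob and a 2 mm thick display behind it.
- selector (a joint): Black selector knob, vertical axis, 7 click positions 0.349 rad (20 deg) apart. Value in rad: 0 at the anticlockwise stop, grows clockwise seen from above; click n rests at n x 0.349, last stop 2.094. Let go, it springs to the nearest click unless almost midway; 0.1 to 0.15 N m takes it past one. At 0 its white-lined pointer end is 50 deg left (+y) of the tester's +x, at a red mark. Starts from click 1 to 4, at times perched between two.
- selector_grip (a point): Point on the knob's axis at gripping height, 91 mm above the worktop (tester x = -20, y = 0 mm). Turns with the knob; x lies along the grip bar towards its pointer end. The bar is 44 mm long, 14 mm thick (y), from 69 to 101 mm above the worktop; under it a 48 mm round skirt, top 69 mm above the worktop.
- zero_button (a joint): Orange zero button, 14 mm diameter, 10 mm deep inside a square 18 mm wide port in the tester's front face; slides straight in along the tester's +x. Value in m: 0 out, 0.004 fully in; sprung, 1.5 N to start and 3.9 N fully in, comes back out when let go.
- port (a point): Centre of the button port's mouth, on the plane of the tester's front face (x = -70, y = 0, 30 mm above the worktop in the tester's frame); axes as the tester's. The button's face at rest is 10 mm further in along +x. A pale rim frames the mouth.
- stylus: Loose stylus lying on the worktop, about 35 g: yellow flat-sided grip with dark bands, 70 long (its x) x 14 wide (y) x 16 mm high, and a slim 5 mm thick steel tip along +x. Origin at the middle of the grip's underside; the grip runs from x = -35 to +35 mm, a dark cone to 44, the steel tip to 76; centre line at z = 8 mm.
- stylus_tip (a point): End of the stylus's steel tip (x = 76, y = 0, z = 8 mm in the stylus's frame).
- stylus_mid (a point): Centre of the stylus's grip (x = 0, y = 0, z = 8 mm in the stylus's frame).
- tape_measure: Dark tape measure, 64 x 72 x 33 mm, loose on the worktop; bystander. Origin at the centre of its underside.
- masking_tape: Roll of masking tape lying flat, 92 mm across, 25 mm high, loose on the worktop; bystander. Origin at the centre of its underside.
- foam_offcut3: Short offcut of foam-clad copper pipe, 77 mm long, 28 wide, 19 mm high, loose on the worktop; bystander. Origin at the centre of its underside.
Not all that is in view belongs to the job. Of the things that look like the tester, the larger one is meant.

How it is judged:
By the outcome, as a careful person would: the job done as asked, in the order asked, and still so for the second after the job is handed in, with the robot touching nothing.
It also fails if it takes over 64 s, if anything falls off the work surface, if the arm or the gripper's body presses on something with over 40 N, if the wrist force passes 120 N, or if a joint passes its speed limit or range.

## Robot

A 7-joint arm with a two-finger parallel gripper is mounted at the origin on a cart in front of the work surface, level with it; the furniture and walls round the work are solid. World frame = base frame: x ahead of the robot, y to its left, z up, the work surface at z = 0. Lengths are in m, angles in rad, forces in N, time in s.
With the tool pointing down it reaches from about 0.375 to 0.925 m from the base axis. Payload 3.1 kg.
Tool frame: the origin (TCP) lies between the finger pads; the fingertips stand arm.tip_reach ahead of it and the grasp point (between the pads) lies 6 mm ahead of it (arm.tip_reach is the distance from the TCP to the fingertips, in m); z points along the fingers, x is the direction in which the jaws open and shut, and the axes are right-handed (so a half turn about z gives the same grasp; the last joint's range is limited). The gripper opens to 85 mm and grips with 20 to 120 N. Pads are 22 mm wide; open, the fingers measure 114 mm over their backs; the gripper's body (76 mm by 85 mm) begins 54 mm behind the grasp point. The pads swing forward as they close: fully open they stand 13 mm farther back than shut.
Start: joints at [-1.383, 0.383, 0.044, 1.598, -0.018, 1.161, -0.05], TCP at [0.183, 0.624, 0.256] pointing down, gripper open.
Joint ranges: [-2.61, 2.61], [-0.41, 2.15], [-1.48, 1.57], [0, 2.5], [-1.57, 4.71], [0.05, 1.97], [-2.85, 2.85]. Speed limits (rad/s): [2.79, 2.79, 3.14, 3.14, 3.14, 3.14, 3.14].

## Interface

Orientations are given as a rotation vector (axis times angle).
In Python, from station import arm gives the robot as it stands. The module is installed in compiled form; this text tells all that it offers.
- The arm moves only by the tool drive_tool, never from a script. Its argument "steps" is a list of rows, each an object of numbers: "x", "y", "z": the shift along the tool's x, y, z in cm; "wx", "wy", "wz": the turn, a rotation vector about the tool's x, y, z in degrees. In form: [{"x": .., "y": .., "z": .., "wx": .., "wy": .., "wz": ..}, ...]. A call has 1 to 8 rows; each row is the pose to reach, as a shift and turn from the pose commanded when the call began, along the tool's axes at that moment; what a row does not reach only later rows make up. A row lasts 1/12 s, in which the tool goes at most 41.7 mm and 7.16 degrees, less where a joint would pass 70% of its speed; a pose out of reach is approached as far as the arm can. A call with a gripper value outside its range is refused whole. "fingers" is the finger opening in cm, from 0 to 8.54, set as the call begins (left out, the last holds). The fingers move at their own pace and stop on an object; the grip force is fixed at half the most. Time passes only in rows, so rows that repeat a pose let the fingers close. It gives the time, the measured TCP pose, the force and the opening at its end, in the units of the state.
- arm.get_state(): the state, without advancing time (a new reading comes with each control period).
- arm.snapshot(name): name is "side" or "top" or "wrist"; returns the picture (480x640x3 uint8, blue, green, red); there is no depth.
- arm.camera_model(name): a dict with "mtx" (3x3 intrinsics, pixels), "position" and "rotation" of the camera in the world; the wrist camera has in their place "mount" (4x4, takes a point from camera to tool coordinates, whose origin is the TCP and whose axes are the tool frame's). Camera axes: x right, y down, z forward; pixel columns grow to the right and rows downward; lengths in m; the calibration is good to about 2 mm. A picture is of the moment at which its call begins: read the wrist's pose just before it. camera_model takes no time and is no camera call.
- arm.sign_off(): hands the job in, once; it reports no verdict.
Trained networks look in the newest picture that a camera, given by its name, has taken for a name from the list of things; names that differ only in an ending like _2 or _b are one class to them, and where a whole thing is asked for, a point or a joint stands for the part that bears it (a point fixed in the world has none). Each returns a list of dicts, best first, with "score" (0 to 1); they miss things now and then, are a little off and sometimes report something else, mostly with a low value. They report only what shows in the picture. A call takes as long as a camera call. They do not tell look-alikes from the thing itself.
- arm.search_frame(camera, label): "bbox" ([centre column, centre row, width, height] in pixels, round what is visible of it).
- arm.trace(camera, label): "region" (480x640 bool, what is visible of it) and "bbox" ([centre column, centre row, width, height] in pixels, round what is visible of it).
- arm.place_of(camera, label): "location" ([column, row] in pixels: a listed point, or the origin of a listed thing).
The state is a dict: "t": time; "qpos": joint angles; "qvel": joint speeds; "joint_efforts": joint torques, N m; "ee_pos": TCP position; "tool_rot": TCP orientation; "ft_force": force on the tool from outside, world axes, zero at the start; "moment": the same for the moment, N m; "grip_width": finger opening in m.
Only numpy, scipy, OpenCV 4.12 (cv2) and the standard library are available. Lean on these libraries where they do the work, as an engineer would, in place of code of your own. Each camera call takes 0.05 s, during which the arm holds its last target.

## Working session

There is one attempt and no reset: what is moved stays moved. The work goes in short steps, Python scripts to look and compute and a tool call to move; the robot and the scene stay as the last step left them, time stands still between calls to the robot, and variables do not carry over. Pictures are saved under pics/ and viewed, and the job is handed in when it is done.

Besides the shell and the picture viewer there is one more tool, called after "Request:" as name(argument=value, ...) on one line, values as JSON. drive_tool: Moves the arm, as the interface text tells. Its arguments: {"type":"object","properties":{"steps":{"type":"array","items":{"type":"object","properties":{"x":{"type":"number"},"y":{"type":"number"},"z":{"type":"number"},"wx":{"type":"number"},"wy":{"type":"number"},"wz":{"type":"number"}}}},"fingers":{"type":"number"}},"required":["steps"]}

```bash
mkdir -p pics; ls
python3 - <<'E'
from station import arm
import cv2,numpy as np
np.set_printoptions(precision=4,suppress=True)
print(arm.get_state(), arm.tip_reach)
for n in ["top","side","wrist"]:
    im=arm.snapshot(n); cv2.imwrite(f"pics/{n}0.png",im); print(n,arm.camera_model(n))
E
```

```text
pics
{'t': 0.0, 'qpos': array([-1.3828,  0.3839,  0.0438,  1.5996, -0.0179,  1.1612, -0.0499]), 'qvel': array([-0.0005, -0.0001,  0.0013, -0.0008, -0.0011, -0.0009,  0.0008]), 'joint_efforts': array([ -0.0001, -43.3459,   1.0245, -24.9516,   0.0106,   0.0116,
        -0.    ]), 'ee_pos': array([0.183 , 0.6228, 0.2549]), 'tool_rot': array([ 2.5137,  1.8815, -0.0032]), 'ft_force': array([ 0.4042,  0.8363, -0.1846]), 'moment': array([-0.0402, -0.0005,  0.0036]), 'grip_width': 0.08562414204491146} 0.025
top {'mtx': array([[567.9277,   0.    , 313.2961],
       [  0.    , 567.9277, 242.5975],
       [  0.    ,   0.    ,   1.    ]]), 'position': array([0.373 , 0.2423, 1.1901]), 'rotation': array([-2.1092,  2.1358, -0.2117])}
side {'mtx': array([[603.9261,   0.    , 324.6561],
       [  0.    , 603.9261, 241.96  ],
       [  0.    ,   0.    ,   1.    ]]), 'position': array([ 0.0573, -0.9867,  0.6224]), 'rotation': array([-1.9199,  0.4142, -0.2531])}
wrist {'mtx': array([[358.1964,   0.    , 319.8403],
       [  0.    , 358.1964, 237.4934],
       [  0.    ,   0.    ,   1.    ]]), 'mount': array([[ 1.    ,  0.0004,  0.0008,  0.0003],
       [-0.0006,  0.9583,  0.2857, -0.0726],
       [-0.0007, -0.2857,  0.9583, -0.1168],
       [ 0.    ,  0.    ,  0.    ,  1.    ]])}
```

View pics/top0.png

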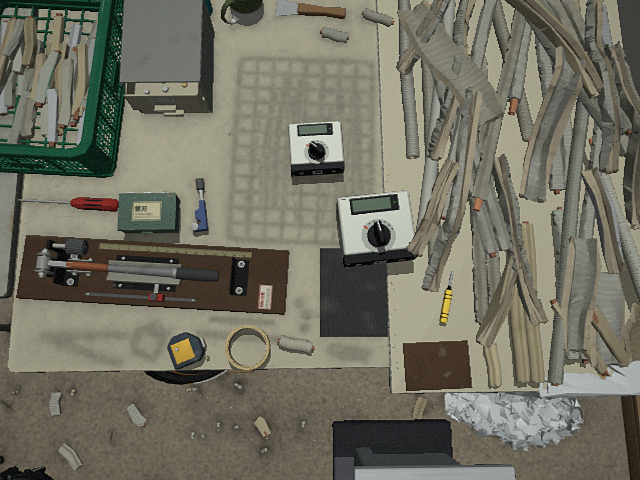

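View pics/side0.png

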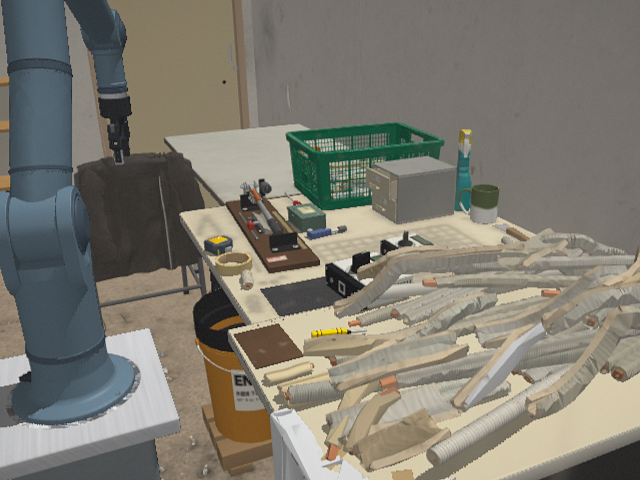

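View pics/wrist0.png

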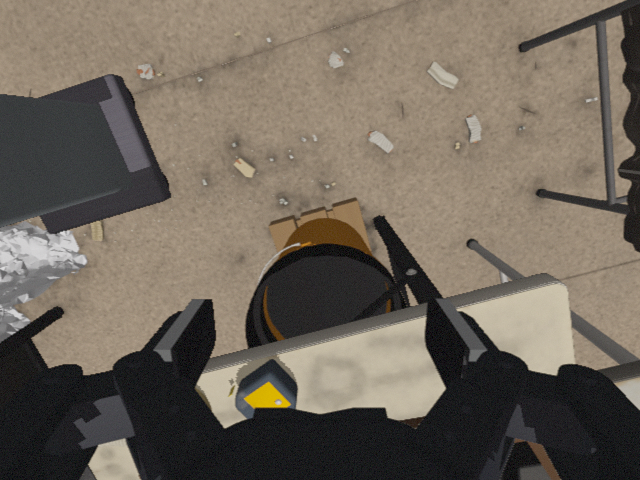

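The top picture shows two look-alike testers: the larger at about (377,228) and a smaller one at (317,148). The larger fits the 140x150 mm description. The stylus is at (446,300), tip pointing up and slightly right; the tape measure, masking tape and foam offcut are along the front edge at (186,350), (247,348) and (295,345). I'll measure and crop.

```bash
cat > h.py <<'E'
from station import arm
import cv2,numpy as np
from scipy.spatial.transform import Rotation as R
np.set_printoptions(precision=4,suppress=True)
def cam(n,st=None):
    m=arm.camera_model(n)
    if 'mount' in m:
        st=st or arm.get_state()
        T=np.eye(4);T[:3,:3]=R.from_rotvec(st['tool_rot']).as_matrix();T[:3,3]=st['ee_pos']
        T=T@m['mount'];return m['mtx'],T[:3,:3],T[:3,3]
    return m['mtx'],R.from_rotvec(m['rotation']).as_matrix(),np.array(m['position'])
def onz(c,px,z):
    K,r,p=c;d=r@np.linalg.solve(K,[px[0],px[1],1]);return p+d*(z-p[2])/d[2]
def proj(c,X):
    K,r,p=c;q=K@(r.T@(np.asarray(X,float)-p));return q[:2]/q[2]
E
python3 - <<'E'
from h import *
im=arm.snapshot("top");c=cam("top")
for l,z in [("tester",0),("selector_grip",.091),("port",.03),("stylus_tip",.008),("stylus_mid",.008),("stylus",0),("zero_button",.03),("tape_measure",0),("masking_tape",0),("foam_offcut3",0)]:
    for r in arm.place_of("top",l)[:3]:
        print(l,round(r['score'],2),r['location'],onz(c,r['location'],z))
for l in ["tester","stylus","tape_measure"]:
    for r in arm.search_frame("top",l)[:3]: print(l,r)
cr=im[180:340,320:480];cv2.imwrite("pics/c1.png",cv2.resize(cr,None,fx=3.75,fy=3.75,interpolation=cv2.INTER_CUBIC))
E
```

```text
tester 0.86 [376.4, 235.7] [0.6191 0.0987 0.    ]
tester 0.58 [317.2, 152.3] [0.8083 0.2227 0.    ]
tester 0.46 [377.9, 231.2] [0.6289 0.0951 0.    ]
selector_grip 0.67 [450.6, 272.2] [ 0.5257 -0.0329  0.091 ]
selector_grip 0.64 [382.1, 229.2] [0.6133 0.0979 0.091 ]
selector_grip 0.54 [317.7, 148.2] [0.7838 0.2231 0.091 ]
port 0.81 [380.0, 259.3] [0.5629 0.0965 0.03  ]
port 0.65 [315.3, 174.3] [0.7481 0.228  0.03  ]
stylus_tip 0.74 [449.7, 271.3] [ 0.5392 -0.0519  0.008 ]
stylus_mid 0.68 [447.2, 306.4] [ 0.4657 -0.0424  0.008 ]
stylus 0.59 [444.3, 308.1] [ 0.4629 -0.038   0.    ]
stylus 0.4 [245.8, 347.7] [0.3868 0.3758 0.    ]Traceback (most recent call last):
  File "<stdin>", line 4, in <module>
ValueError: it knows: foam_offcut, masking_tape, port, selector_grip, stylus, stylus_mid, stylus_tip, tape_measure, tester
```

Run:
```python
from h import *
im=arm.snapshot("top");c=cam("top")
cr=im[180:340,320:480];cv2.imwrite("pics/c1.png",cv2.resize(cr,None,fx=3.75,fy=3.75,interpolation=cv2.INTER_CUBIC))
print(arm.get_state()['t'])
```

```text
0.55
```

View pics/c1.png

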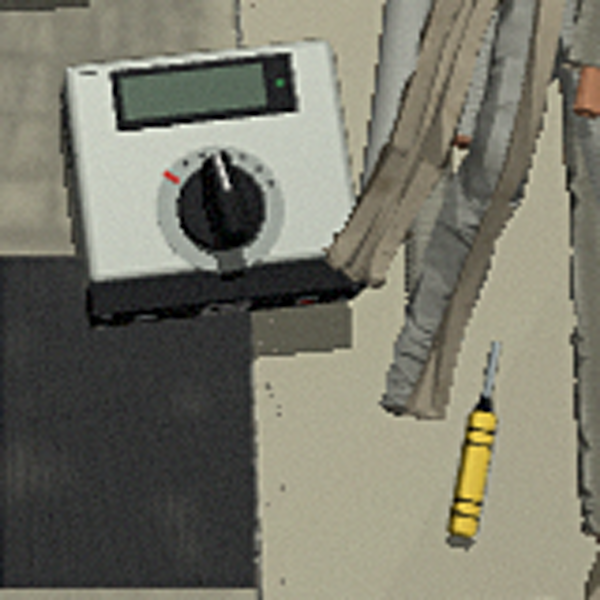

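The enlarged crop confirms the larger tester: black knob at crop (221,205), pointer up, red mark at (171,176). The stylus is to its right with its tip up, and pipe ends lie between the two. I'll move over the tester for a wrist view.

```bash
cat >> h.py <<'E'
def delta(target_pos, heading_deg, st=None):
    """tool down, tool y heading (deg, world). prints tool-axis shift cm + wz"""
    st=st or arm.get_state()
    r=R.from_rotvec(st['tool_rot']).as_matrix()
    h=np.deg2rad(heading_deg); y=np.array([np.cos(h),np.sin(h),0]); z=np.array([0,0,-1.]);x=np.cross(y,z)
    T=np.c_[x,y,z]
    s=r.T@(np.asarray(target_pos)-st['ee_pos'])*100
    w=np.rad2deg(R.from_matrix(r.T@T).as_rotvec())
    print('t',st['t'],'pos',st['ee_pos'],'q',st['qpos'],'F',st['ft_force'],'M',st['moment'],'g',st['grip_width'])
    print('head',np.rad2deg(np.arctan2(r[1,1],r[0,1])),'shift cm',s,'turn deg',w)
E
python3 - <<'E'
from h import *
delta([.52,.09,.30],6)
E
```

```text
t 0.55 pos [0.1832 0.6236 0.2563] q [-1.3828  0.3829  0.0439  1.5979 -0.0179  1.1612 -0.0499] F [0.3034 0.7449 0.0507] M [ 0.0296 -0.044  -0.039 ] g 0.08522213230894077
head -16.37000134808622 shift cm [-41.7089  47.3535  -4.3708] turn deg [  0.0005   0.0023 -22.37  ]
```

Request:
drive_tool(steps=[{"x": -21, "y": 24, "z": -4, "wz": -11}, {"x": -21, "y": 24, "z": -4, "wz": -11}, {"x": -21, "y": 24, "z": -4, "wz": -11}, {"x": -21, "y": 24, "z": -4, "wz": -11}, {"x": -21, "y": 24, "z": -4, "wz": -11}, {"x": -21, "y": 24, "z": -4, "wz": -11}, {"x": -21, "y": 24, "z": -4, "wz": -11}, {"x": -21, "y": 24, "z": -4, "wz": -11}])

```text
schema error: expected keys x, y, z, wx, wy, wz
```

Run:
```python
from h import *
delta([.52,.09,.30],6)
```

```text
t 0.55 pos [0.1832 0.6236 0.2563] q [-1.3828  0.3829  0.0439  1.5979 -0.0179  1.1612 -0.0499] F [0.3034 0.7449 0.0507] M [ 0.0296 -0.044  -0.039 ] g 0.08522213230894077
head -16.37000134808622 shift cm [-41.7089  47.3535  -4.3708] turn deg [  0.0005   0.0023 -22.37  ]
```

All keys are required in each row.

Request:
drive_tool(steps=[{"x": -21, "y": 24, "z": -4, "wx": 0, "wy": 0, "wz": -11}, {"x": -21, "y": 24, "z": -4, "wx": 0, "wy": 0, "wz": -11}, {"x": -21, "y": 24, "z": -4, "wx": 0, "wy": 0, "wz": -11}, {"x": -21, "y": 24, "z": -4, "wx": 0, "wy": 0, "wz": -11}, {"x": -21, "y": 24, "z": -4, "wx": 0, "wy": 0, "wz": -11}, {"x": -21, "y": 24, "z": -4, "wx": 0, "wy": 0, "wz": -11}, {"x": -21, "y": 24, "z": -4, "wx": 0, "wy": 0, "wz": -11}, {"x": -21, "y": 24, "z": -4, "wx": 0, "wy": 0, "wz": -11}])

```text
t: 1.22
ee_pos: [0.3569, 0.3506, 0.2971]
tool_rot: [2.327, 2.109, 0.002]
ft_force: [0.8, 0.3, 0.1]
grip_width: 0.0856
```

Run:
```python
from h import *
delta([.52,.09,.30],6)
```

```text
t 1.2167 pos [0.3569 0.3506 0.2971] q [-1.0361  0.0567  0.1835  1.9114 -0.01    1.1735  0.6237] F [0.8154 0.2843 0.0641] M [-0.0233 -0.0044 -0.0389] g 0.08561580341578923
head -5.6187587142599575 shift cm [-24.3364  18.7861  -0.2636] turn deg [  0.082    0.0007 -11.6188]
```

Request:
drive_tool(steps=[{"x": -24, "y": 19, "z": 0, "wx": 0, "wy": 0, "wz": -11}, {"x": -24, "y": 19, "z": 0, "wx": 0, "wy": 0, "wz": -11}, {"x": -24, "y": 19, "z": 0, "wx": 0, "wy": 0, "wz": -11}, {"x": -24, "y": 19, "z": 0, "wx": 0, "wy": 0, "wz": -11}, {"x": -24, "y": 19, "z": 0, "wx": 0, "wy": 0, "wz": -11}, {"x": -24, "y": 19, "z": 0, "wx": 0, "wy": 0, "wz": -11}, {"x": -24, "y": 19, "z": 0, "wx": 0, "wy": 0, "wz": -11}, {"x": -24, "y": 19, "z": 0, "wx": 0, "wy": 0, "wz": -11}])

```text
t: 1.88
ee_pos: [0.5236, 0.0909, 0.2971]
tool_rot: [2.117, 2.316, 0.0]
ft_force: [0.4, -0.7, 0.3]
grip_width: 0.0851
```

Request:
drive_tool(steps=[{"x": 0, "y": 0, "z": 0, "wx": 0, "wy": 0, "wz": 0}, {"x": 0, "y": 0, "z": 0, "wx": 0, "wy": 0, "wz": 0}, {"x": 0, "y": 0, "z": 0, "wx": 0, "wy": 0, "wz": 0}])

```text
t: 2.13
ee_pos: [0.5205, 0.0991, 0.2962]
tool_rot: [-2.107, -2.328, -0.001]
ft_force: [0.2, 0.1, 0.2]
grip_width: 0.0855
```

```bash
cat > look.py <<'E'
from h import *
import sys
st=arm.get_state();im=arm.snapshot("wrist");c=cam("wrist",st)
cv2.imwrite(f"pics/{sys.argv[1]}.png",im)
print(st['t'],st['ee_pos'],st['tool_rot'])
for l,z in [("tester",0),("selector_grip",.091),("port",.03),("stylus_tip",.008),("stylus_mid",.008)]:
    for r in arm.place_of("wrist",l)[:2]:
        print(l,round(r['score'],2),r['location'],onz(c,r['location'],z))
np.save(f"pics/{sys.argv[1]}_pose.npy",np.r_[st['ee_pos'],st['tool_rot']])
E
python3 look.py w1
```

```text
2.1333 [0.5205 0.0991 0.2962] [-2.1074 -2.3284 -0.0005]
tester 0.81 [312.9, 282.4] [0.6299 0.1022 0.    ]
tester 0.77 [391.4, 408.4] [0.8098 0.2299 0.    ]
selector_grip 0.6 [313.5, 298.3] [0.6068 0.1021 0.091 ]
port 0.87 [317.1, 234.9] [0.5592 0.1007 0.03  ]
port 0.86 [391.9, 385.0] [0.7477 0.2148 0.03  ]
stylus_tip 0.97 [185.7, 203.5] [ 0.5433 -0.0524  0.008 ]
stylus_mid 0.59 [196.8, 134.1] [ 0.4652 -0.0399  0.008 ]
```

View pics/w1.png

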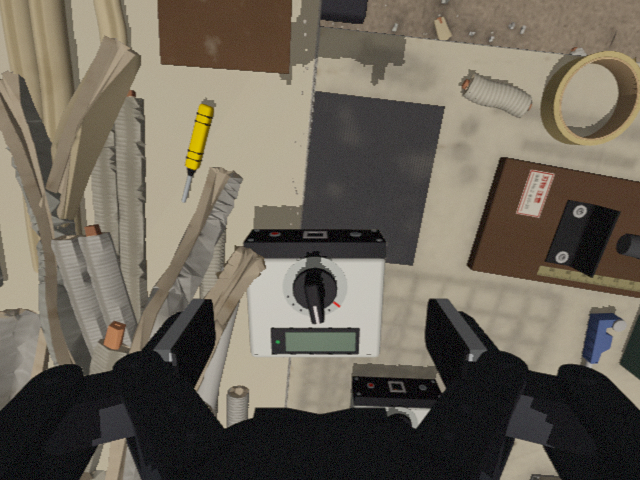

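The view is turned (image down is ahead). The larger tester's knob is at (315,290), with the pointer facing (319,320) and the red mark at (337,304). The stylus is at (198,140), tip at (186,200).

Run:
```python
import cv2
im=cv2.imread("pics/w1.png");cr=im[220:370,230:400]
cv2.imwrite("pics/c2.png",cv2.resize(cr,None,fx=4,fy=4,interpolation=cv2.INTER_CUBIC))
```

```text
(no output)
```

View pics/c2.png

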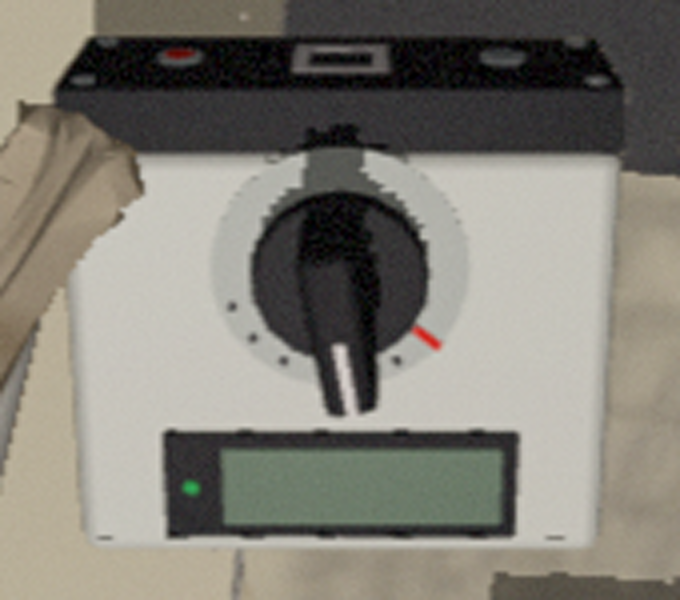

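```bash
cat > m.py <<'E'
from h import *
p=np.load("pics/w1_pose.npy");c=cam("wrist",dict(ee_pos=p[:3],tool_rot=p[3:]))
P=lambda u,v,z:onz(c,(230+u/4-.375,220+v/4-.375),z)
H=lambda a,b:np.rad2deg(np.arctan2(*(b-a)[[1,0]]))
fl,fr,br,bl=P(622,90,.06),P(57,92,.06),P(90,545,.06),P(597,545,.06)
print('corners',fl,fr,br,bl,'front heading',H(fr,fl)-90,'back',H(br,bl)-90,'mid',(fl+fr+br+bl)/4,'len',np.linalg.norm(fl-fr),np.linalg.norm(br-bl))
print('side',H(fl,bl),H(fr,br))
pc=P(341,60,.03);print('port',pc)
a,b=P(341,348,.101),P(351,412,.101);print('line',H(a,b),a,b)
# bar sides
print('skirt c',P(340,272,.069))
for u,v in [(284,360),(253,338),(232,307),(397,360),(440,347)]: print('dot',P(u,v,.06))
E
python3 m.py
```

```text
corners [0.5513 0.1706 0.06  ] [0.5663 0.0256 0.06  ] [0.7008 0.0403 0.06  ] [0.6866 0.1842 0.06  ] front heading 5.916289298138722 back 5.660594693956256 mid [0.6263 0.1052 0.06  ] len 0.14584802613246622 0.14458122771870838
side 5.715696164462306 6.251695668577632
port [0.5591 0.0982 0.03  ]
line 13.548362031308947 [0.6106 0.1039 0.101 ] [0.6276 0.108  0.101 ]
skirt c [0.6053 0.1028 0.069 ]
dot [0.637  0.0904 0.06  ]
dot [0.6312 0.0814 0.06  ]
dot [0.6226 0.075  0.06  ]
dot [0.634  0.1211 0.06  ]
dot [0.6289 0.1324 0.06  ]
```

```bash
cat >> m.py <<'E'
print('--pipe')
t=cam("top")
def ray(c,px):
    K,r,p=c;d=r@np.linalg.solve(K,[px[0],px[1],1]);return p,d/np.linalg.norm(d)
def tri(w,tp):
    p1,d1=ray(c,(230+w[0]/4,220+w[1]/4));p2,d2=ray(t,(320+tp[0]/3.75,180+tp[1]/3.75))
    s=np.linalg.lstsq(np.c_[d1,-d2],p2-p1,rcond=None)[0];a,b=p1+s[0]*d1,p2+s[1]*d2;return (a+b)/2,np.linalg.norm(a-b)
print(tri((25,105),(375,285)),tri((140,190),(330,255)))
E
python3 m.py | sed -n '/--/,$p'
python3 - <<'E'
from h import *
delta([.606,.103,.17],15.9)
E
```

```text
--pipe
(array([0.5569, 0.0269, 0.1008]), np.float64(0.0008352918360280798)) (array([0.5701, 0.0539, 0.1143]), np.float64(0.0031716951549637423))
t 2.4333 pos [0.5205 0.0991 0.2962] q [-0.692   0.1193  0.4628  1.8588 -0.0579  1.1767  1.4617] F [ 0.232   0.4441 -0.1179] M [-0.0368 -0.0687  0.0311] g 0.08543940253643967
head 5.770403933420792 shift cm [-0.475   8.5461 12.6206] turn deg [ -0.0096  -0.0192 -10.1296]
```

The knob pointer heading is about 13.5° and tester yaw 5.9°, so it sits at click 2. The pipe end by the tester's right corner is about 0.11 m high and clear of the fingers if they are narrowed to 4 cm.

Request:
drive_tool(fingers=4, steps=[{"x": -0.5, "y": 8.5, "z": 4, "wx": 0, "wy": 0, "wz": -5}, {"x": -0.5, "y": 8.5, "z": 8, "wx": 0, "wy": 0, "wz": -10.1}, {"x": -0.5, "y": 8.5, "z": 12, "wx": 0, "wy": 0, "wz": -10.1}, {"x": -0.5, "y": 8.5, "z": 12.6, "wx": 0, "wy": 0, "wz": -10.1}, {"x": -0.5, "y": 8.5, "z": 12.6, "wx": 0, "wy": 0, "wz": -10.1}, {"x": -0.5, "y": 8.5, "z": 12.6, "wx": 0, "wy": 0, "wz": -10.1}, {"x": -0.5, "y": 8.5, "z": 12.6, "wx": 0, "wy": 0, "wz": -10.1}])

```text
t: 3.02
ee_pos: [0.6066, 0.1015, 0.1716]
tool_rot: [1.895, 2.504, 0.002]
ft_force: [-0.4, 0.3, 0.7]
grip_width: 0.0403
```

```bash
python3 look.py w2
python3 - <<'E'
from h import *
delta([.606,.103,.098],15.9)
E
```

```text
3.0167 [0.6066 0.1015 0.1716] [1.8954 2.5042 0.0018]
tester 0.82 [314.3, 248.3] [0.6304 0.1037 0.    ]
selector_grip 0.62 [320.2, 259.3] [0.6064 0.1019 0.091 ]
port 0.64 [332.5, 167.1] [0.5585 0.0976 0.03  ]
stylus_tip 0.78 [135.7, 81.3] [ 0.5404 -0.0551  0.008 ]
t 3.3167 pos [0.6069 0.1015 0.1725] q [-0.582   0.426   0.4358  1.7773 -0.2127  0.981   1.7834] F [-0.5459  0.0514 -0.398 ] M [ 0.0084 -0.0007  0.0223] g 0.03990252814640419
head 15.736112796567426 shift cm [ 0.1655 -0.0726  7.4498] turn deg [ 0.2104 -0.0365 -0.1638]
```

View pics/w2.png

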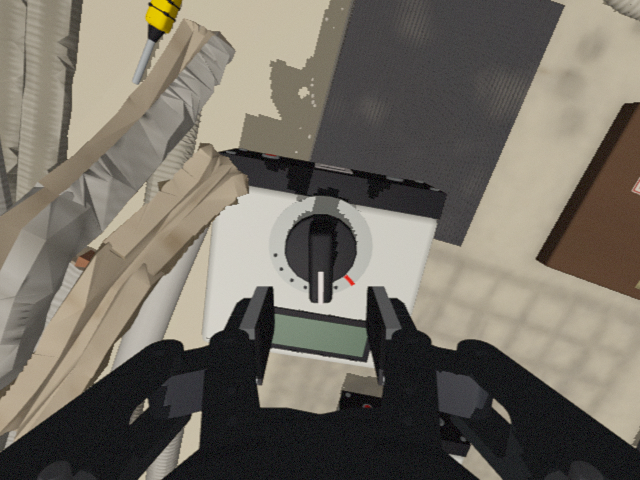

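The bar is aligned with the jaws at (320,265), and the dots show one hidden at click 2. I'm descending.

Request:
drive_tool(fingers=4, steps=[{"x": 0, "y": 0, "z": 2.5, "wx": 0, "wy": 0, "wz": 0}, {"x": 0, "y": 0, "z": 5, "wx": 0, "wy": 0, "wz": 0}, {"x": 0, "y": 0, "z": 6.5, "wx": 0, "wy": 0, "wz": 0}, {"x": 0, "y": 0, "z": 7.2, "wx": 0, "wy": 0, "wz": 0}, {"x": 0, "y": 0, "z": 7.2, "wx": 0, "wy": 0, "wz": 0}, {"x": 0, "y": 0, "z": 7.2, "wx": 0, "wy": 0, "wz": 0}])

```text
t: 3.82
ee_pos: [0.6066, 0.1012, 0.099]
tool_rot: [1.896, 2.504, 0.001]
ft_force: [0.3, 0.9, 0.1]
grip_width: 0.04
```

```bash
python3 look.py w3
python3 - <<'E'
from h import *
delta([.606,.103,.098],15.9)
E
```

```text
3.8167 [0.6066 0.1012 0.099 ] [1.8962 2.504  0.0012]
tester 0.88 [315.5, 282.0] [0.6288 0.1048 0.    ]
selector_grip 0.88 [321.7, 325.5] [0.6071 0.1023 0.091 ]
port 0.77 [337.9, 183.5] [0.5596 0.0979 0.03  ]
t 4.1167 pos [0.6069 0.1013 0.0994] q [-0.5529  0.523   0.403   1.8152 -0.2632  0.8541  1.8209] F [-0.6132  0.6817 -0.1073] M [-0.0166  0.0445  0.0281] g 0.039999115832726834
head 15.725527099130803 shift cm [ 0.191  -0.0382  0.1402] turn deg [ 0.1168 -0.004  -0.1745]
```

View pics/w3.png

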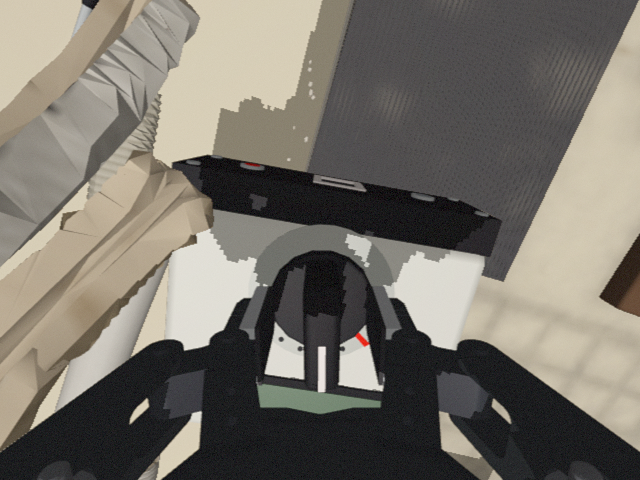

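Request:
drive_tool(fingers=0.8, steps=[{"x": 0.1, "y": 0, "z": 0.1, "wx": 0, "wy": 0, "wz": 0}, {"x": 0.1, "y": 0, "z": 0.1, "wx": 0, "wy": 0, "wz": 0}, {"x": 0.1, "y": 0, "z": 0.1, "wx": 0, "wy": 0, "wz": 0}, {"x": 0.1, "y": 0, "z": 0.1, "wx": 0, "wy": 0, "wz": 0}, {"x": 0.1, "y": 0, "z": 0.1, "wx": 0, "wy": 0, "wz": 0}, {"x": 0.1, "y": 0, "z": 0.1, "wx": 0, "wy": 0, "wz": 0}, {"x": 0.1, "y": 0, "z": 0.1, "wx": 0, "wy": 0, "wz": 0}, {"x": 0.1, "y": 0, "z": 0.1, "wx": 0, "wy": 0, "wz": 0}])

```text
t: 4.78
ee_pos: [0.606, 0.1017, 0.0976]
tool_rot: [1.897, 2.504, -0.0]
ft_force: [-0.7, -0.8, 4.8]
grip_width: 0.0127
```

Run:
```python
from h import *
delta([.606,.103,.098],55.9)
```

```text
t 4.7833 pos [0.606  0.1017 0.0976] q [-0.5537  0.5252  0.4024  1.8165 -0.2635  0.8524  1.8198] F [-0.6547 -0.818   4.7624] M [-0.2451  0.2049  0.0301] g 0.012698282161674915
head 15.709275350759807 shift cm [ 0.1253  0.0312 -0.0388] turn deg [  0.0068   0.0227 -40.1907]
```

Request:
drive_tool(fingers=0.8, steps=[{"x": 0, "y": 0, "z": -0.1, "wx": 0, "wy": 0, "wz": -5}, {"x": 0, "y": 0, "z": -0.1, "wx": 0, "wy": 0, "wz": -10}, {"x": 0, "y": 0, "z": -0.1, "wx": 0, "wy": 0, "wz": -15}, {"x": 0, "y": 0, "z": -0.1, "wx": 0, "wy": 0, "wz": -20}, {"x": 0, "y": 0, "z": -0.1, "wx": 0, "wy": 0, "wz": -25}, {"x": 0, "y": 0, "z": -0.1, "wx": 0, "wy": 0, "wz": -30}, {"x": 0, "y": 0, "z": -0.1, "wx": 0, "wy": 0, "wz": -34}, {"x": 0, "y": 0, "z": -0.1, "wx": 0, "wy": 0, "wz": -36}])

```text
t: 5.45
ee_pos: [0.6069, 0.1003, 0.0977]
tool_rot: [1.026, 2.966, -0.002]
ft_force: [2.9, -3.1, -2.6]
grip_width: 0.0132
```

Run:
```python
from h import *
delta([.606,.103,.098],55.9)
```

```text
t 5.45 pos [0.6069 0.1003 0.0977] q [-0.4413  0.5073  0.2613  1.8108 -0.1656  0.8428  2.3745] F [ 2.9108 -3.079  -2.6255] M [-0.5008 -0.6188  0.0624] g 0.013212065857077165
head 51.84745923669109 shift cm [ 0.2375  0.159  -0.0323] turn deg [-0.0054  0.1872 -4.0525]
```

Request:
drive_tool(fingers=0.8, steps=[{"x": 0, "y": 0, "z": 0, "wx": 0, "wy": 0, "wz": -2}, {"x": 0, "y": 0, "z": 0, "wx": 0, "wy": 0, "wz": -4}, {"x": 0, "y": 0, "z": 0, "wx": 0, "wy": 0, "wz": -4}, {"x": 0, "y": 0, "z": 0, "wx": 0, "wy": 0, "wz": -4}])

```text
t: 5.78
ee_pos: [0.607, 0.1001, 0.0977]
tool_rot: [0.928, 2.998, -0.002]
ft_force: [5.5, -4.6, -4.4]
grip_width: 0.0127
```

```bash
python3 - <<'E'
from h import *
delta([.606,.103,.098],55.9)
E
python3 look.py w4
```

```text
t 5.7833 pos [0.607  0.1001 0.0977] q [-0.4296  0.5061  0.2469  1.81   -0.1559  0.8422  2.4327] F [ 5.5496 -4.6063 -4.3946] M [-0.6208 -0.8216  0.017 ] g 0.01273063434518594
head 55.60459291896998 shift cm [ 0.2482  0.1784 -0.0306] turn deg [-0.008   0.1982 -0.2954]
5.7833 [0.607  0.1001 0.0977] [ 0.9279  2.998  -0.0018]
tester 0.88 [294.2, 271.9] [0.6293 0.1028 0.    ]
selector_grip 0.9 [319.0, 332.0] [0.6091 0.1023 0.091 ]
selector_grip 0.54 [389.7, 215.5] [0.5621 0.0779 0.091 ]
port 0.56 [391.6, 215.2] [0.5593 0.0969 0.03  ]
```

View pics/w4.png

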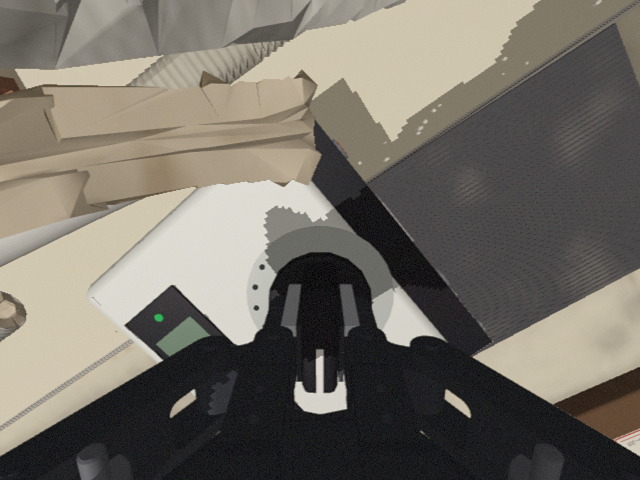

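Request:
drive_tool(fingers=0.8, steps=[{"x": 0, "y": 0, "z": 0, "wx": 0, "wy": 0, "wz": -1.5}, {"x": 0, "y": 0, "z": 0, "wx": 0, "wy": 0, "wz": -3}, {"x": 0, "y": 0, "z": 0, "wx": 0, "wy": 0, "wz": -3}, {"x": 0, "y": 0, "z": 0, "wx": 0, "wy": 0, "wz": -3}])

```text
t: 6.42
ee_pos: [0.6071, 0.1001, 0.0977]
tool_rot: [0.862, 3.019, 0.001]
ft_force: [5.3, -1.8, -3.8]
grip_width: 0.0128
```

Run:
```python
from h import *
delta([.606,.103,.098],55.9)
```

```text
t 6.4167 pos [0.6071 0.1001 0.0977] q [-0.4202  0.5051  0.2365  1.8097 -0.1519  0.842   2.4743] F [ 5.3489 -1.8301 -3.7564] M [-0.6538 -0.8493 -1.5111] g 0.012849676732659873
head 58.129432860102675 shift cm [ 0.2443  0.194  -0.0255] turn deg [0.081  0.1193 2.2293]
```

Mz is −1.5 N·m, so the knob is on the stop (heading about 56–57°). I'm easing off slightly and pausing there.

Request:
drive_tool(fingers=0.8, steps=[{"x": 0, "y": 0, "z": 0, "wx": 0, "wy": 0, "wz": 1.5}, {"x": 0, "y": 0, "z": 0, "wx": 0, "wy": 0, "wz": 1.5}, {"x": 0, "y": 0, "z": 0, "wx": 0, "wy": 0, "wz": 1.5}, {"x": 0, "y": 0, "z": 0, "wx": 0, "wy": 0, "wz": 1.5}, {"x": 0, "y": 0, "z": 0, "wx": 0, "wy": 0, "wz": 1.5}, {"x": 0, "y": 0, "z": 0, "wx": 0, "wy": 0, "wz": 1.5}, {"x": 0, "y": 0, "z": 0, "wx": 0, "wy": 0, "wz": 1.5}, {"x": 0, "y": 0, "z": 0, "wx": 0, "wy": 0, "wz": 1.5}])

```text
t: 7.08
ee_pos: [0.607, 0.1001, 0.0977]
tool_rot: [0.896, 3.008, -0.0]
ft_force: [4.6, -3.3, -4.2]
grip_width: 0.0128
```

Request:
drive_tool(fingers=0.8, steps=[{"x": 0, "y": 0, "z": 0, "wx": 0, "wy": 0, "wz": 0}, {"x": 0, "y": 0, "z": 0, "wx": 0, "wy": 0, "wz": 0}, {"x": 0, "y": 0, "z": 0, "wx": 0, "wy": 0, "wz": 0}, {"x": 0, "y": 0, "z": 0, "wx": 0, "wy": 0, "wz": 0}, {"x": 0, "y": 0, "z": 0, "wx": 0, "wy": 0, "wz": 0}, {"x": 0, "y": 0, "z": 0, "wx": 0, "wy": 0, "wz": 0}])

```text
t: 7.58
ee_pos: [0.607, 0.1001, 0.0977]
tool_rot: [0.896, 3.008, -0.0]
ft_force: [3.8, -3.2, -4.0]
grip_width: 0.0134
```

Run:
```python
from h import *
delta([.606,.103,.098],-24.1)
```

```text
t 7.5833 pos [0.607  0.1001 0.0977] q [-0.4252  0.5056  0.242   1.8099 -0.1541  0.8421  2.4532] F [ 3.7906 -3.2366 -4.0463] M [-0.715  -0.933  -0.9557] g 0.013361395094993208
head 56.841886810018096 shift cm [ 0.2445  0.1848 -0.0285] turn deg [ 0.1401  0.1054 80.9418]
```

Request:
drive_tool(fingers=0.8, steps=[{"x": 0, "y": 0, "z": 0, "wx": 0, "wy": 0, "wz": 5}, {"x": 0, "y": 0, "z": 0, "wx": 0, "wy": 0, "wz": 10}, {"x": 0, "y": 0, "z": 0, "wx": 0, "wy": 0, "wz": 15}, {"x": 0, "y": 0, "z": 0, "wx": 0, "wy": 0, "wz": 20}, {"x": 0, "y": 0, "z": 0, "wx": 0, "wy": 0, "wz": 25}, {"x": 0, "y": 0, "z": 0, "wx": 0, "wy": 0, "wz": 30}, {"x": 0, "y": 0, "z": 0, "wx": 0, "wy": 0, "wz": 35}, {"x": 0, "y": 0, "z": 0, "wx": 0, "wy": 0, "wz": 40}])

```text
t: 8.25
ee_pos: [0.606, 0.1017, 0.0977]
tool_rot: [1.869, 2.524, -0.0]
ft_force: [1.8, -1.3, -2.3]
grip_width: 0.0132
```

Request:
drive_tool(fingers=0.8, steps=[{"x": 0, "y": 0, "z": 0, "wx": 0, "wy": 0, "wz": 5}, {"x": 0, "y": 0, "z": 0, "wx": 0, "wy": 0, "wz": 10}, {"x": 0, "y": 0, "z": 0, "wx": 0, "wy": 0, "wz": 15}, {"x": 0, "y": 0, "z": 0, "wx": 0, "wy": 0, "wz": 20}, {"x": 0, "y": 0, "z": 0, "wx": 0, "wy": 0, "wz": 25}, {"x": 0, "y": 0, "z": 0, "wx": 0, "wy": 0, "wz": 30}, {"x": 0, "y": 0, "z": 0, "wx": 0, "wy": 0, "wz": 34}, {"x": 0, "y": 0, "z": 0, "wx": 0, "wy": 0, "wz": 37}])

```text
t: 8.92
ee_pos: [0.6061, 0.1035, 0.0977]
tool_rot: [2.572, 1.804, 0.002]
ft_force: [2.9, -0.4, -3.6]
grip_width: 0.0126
```

```bash
python3 - <<'E'
from h import *
delta([.606,.103,.098],-24.1)
E
python3 look.py w5
```

```text
t 8.9167 pos [0.6061 0.1035 0.0977] q [-0.6638  0.553   0.5429  1.8216 -0.3649  0.8662  1.2761] F [ 2.8571 -0.3949 -3.5617] M [-0.0012 -0.6318 -0.0961] g 0.012572975547305772
head -19.90576925860904 shift cm [-0.0501  0.0108 -0.0292] turn deg [ 0.0452 -0.0686  4.1943]
8.9167 [0.6061 0.1035 0.0977] [2.5719 1.8041 0.0023]
tester 0.75 [332.7, 279.4] [0.6277 0.1052 0.    ]
selector_grip 0.82 [320.5, 330.8] [0.6084 0.1034 0.091 ]
port 0.94 [564.4, 403.7] [0.7437 0.2168 0.03  ]
port 0.89 [277.1, 189.8] [0.558  0.0979 0.03  ]
```

View pics/w5.png

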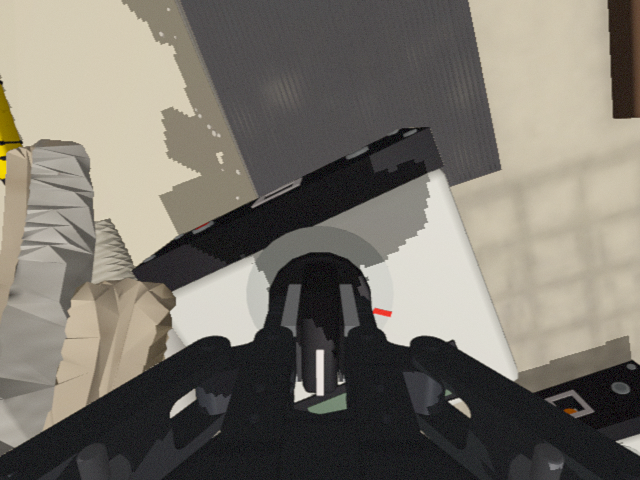

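Request:
drive_tool(fingers=0.8, steps=[{"x": 0, "y": 0, "z": 0, "wx": 0, "wy": 0, "wz": 2}, {"x": 0, "y": 0, "z": 0, "wx": 0, "wy": 0, "wz": 4}, {"x": 0, "y": 0, "z": 0, "wx": 0, "wy": 0, "wz": 4}, {"x": 0, "y": 0, "z": 0, "wx": 0, "wy": 0, "wz": 4}, {"x": 0, "y": 0, "z": 0, "wx": 0, "wy": 0, "wz": 4}])

```text
t: 9.63
ee_pos: [0.6061, 0.1036, 0.0977]
tool_rot: [-2.629, -1.718, -0.003]
ft_force: [3.8, 1.4, -6.1]
grip_width: 0.013
```

Run:
```python
from h import *
delta([.606,.103,.098],-24.1)
```

```text
t 9.6333 pos [0.6061 0.1036 0.0977] q [-0.6745  0.5566  0.5574  1.8219 -0.3764  0.8684  1.2195] F [ 3.7685  1.4463 -6.0885] M [ 0.4333 -1.0553 -0.036 ] g 0.013008114085144854
head -23.67104804678432 shift cm [-0.0608  0.011  -0.0251] turn deg [ 0.028  -0.0989  0.429 ]
```

Mz is about 0, at the click-4 rest. Opening and lifting away.

Request:
drive_tool(fingers=4, steps=[{"x": 0, "y": 0, "z": 0, "wx": 0, "wy": 0, "wz": 0}, {"x": 0, "y": 0, "z": 0, "wx": 0, "wy": 0, "wz": 0}, {"x": 0, "y": 0, "z": 0, "wx": 0, "wy": 0, "wz": 0}, {"x": 0, "y": 0, "z": 0, "wx": 0, "wy": 0, "wz": 0}, {"x": 0, "y": 0, "z": 0, "wx": 0, "wy": 0, "wz": 0}])

```text
t: 10.05
ee_pos: [0.6056, 0.1019, 0.0985]
tool_rot: [-2.631, -1.716, 0.001]
ft_force: [-0.6, 0.5, -0.6]
grip_width: 0.04
```

Request:
drive_tool(fingers=4, steps=[{"x": 0, "y": 0, "z": -2, "wx": 0, "wy": 0, "wz": 0}, {"x": 0, "y": 0, "z": -5, "wx": 0, "wy": 0, "wz": 0}, {"x": 0, "y": 0, "z": -9, "wx": 0, "wy": 0, "wz": 0}, {"x": 0, "y": 0, "z": -13, "wx": 0, "wy": 0, "wz": 0}, {"x": 0, "y": 0, "z": -15, "wx": 0, "wy": 0, "wz": 0}, {"x": 0, "y": 0, "z": -15, "wx": 0, "wy": 0, "wz": 0}])

```text
t: 10.55
ee_pos: [0.6098, 0.1019, 0.2553]
tool_rot: [2.629, 1.714, 0.018]
ft_force: [1.3, -1.0, 0.5]
grip_width: 0.0401
```

```bash
python3 look.py w6
python3 - <<'E'
from h import *
im=cv2.imread("pics/w6.png")
cv2.imwrite("pics/c6.png",cv2.resize(im[140:340,210:430],None,fx=3,fy=3,interpolation=cv2.INTER_CUBIC))
delta([.46,-.03,.26],0)
E
```

```text
10.55 [0.6098 0.1019 0.2553] [2.6292 1.7135 0.0183]
tester 0.74 [483.9, 311.9] [0.8085 0.2259 0.    ]
tester 0.57 [326.3, 216.1] [0.6291 0.1037 0.    ]
selector_grip 0.65 [318.7, 220.3] [0.6085 0.1034 0.091 ]
port 0.8 [293.5, 158.5] [0.559  0.0999 0.03  ]
port 0.66 [473.5, 281.3] [0.748  0.2182 0.03  ]
stylus_tip 0.74 [149.1, 206.0] [ 0.5435 -0.0582  0.008 ]
stylus_tip 0.53 [125.1, 128.3] [ 0.4685 -0.0388  0.008 ]
stylus_mid 0.95 [126.5, 125.2] [ 0.4666 -0.036   0.008 ]
t 10.85 pos [0.6044 0.1021 0.2461] q [-0.7527  0.3743  0.6476  1.723  -0.2455  1.1311  1.124 ] F [-0.258  -0.0658 -0.525 ] M [0.0466 0.0178 0.0155] g 0.039602662230616426
head -23.762399649075267 shift cm [-17.9071  -7.8946  -1.3161] turn deg [ -0.2143   0.1141 -23.7621]
```

View pics/c6.png

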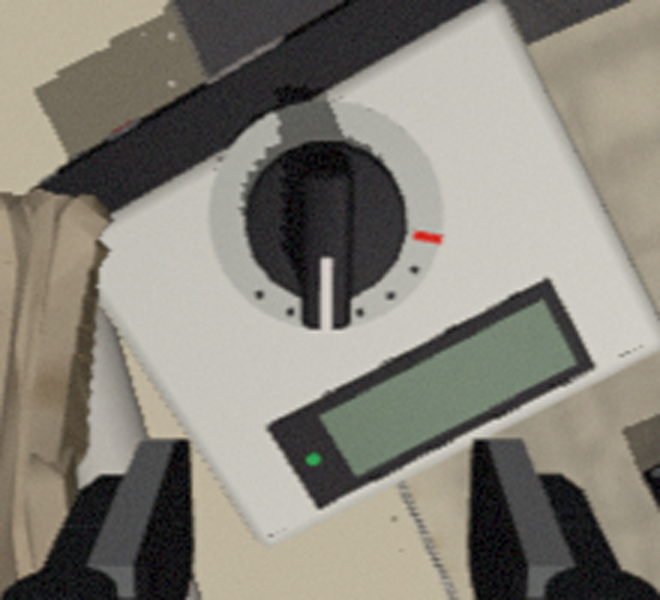

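The knob now points at click 4: red mark and three dots on one side, two dots on the other. Next is the stylus, so I'll check clearance to the neighbouring pipes.

```bash
cat > m2.py <<'E'
exec(open('m.py').read().split("print('--pipe')")[0].split("fl,fr")[0])
t=cam("top")
def ray(c,px):
    K,r,p=c;d=r@np.linalg.solve(K,[px[0],px[1],1]);return p,d/np.linalg.norm(d)
def tri(w,tp):
    p1,d1=ray(c,w);p2,d2=ray(t,tp)
    s=np.linalg.lstsq(np.c_[d1,-d2],p2-p1,rcond=None)[0];a,b=p1+s[0]*d1,p2+s[1]*d2;return (a+b)/2,np.linalg.norm(a-b)
for w,tp in [((212,169),(320+440/3.75,180+415/3.75)),((241,182),(320+385/3.75,180+403/3.75))]: print(tri(w,tp))
E
python3 m2.py
python3 - <<'E'
import cv2,numpy as np
a=cv2.resize(cv2.imread("pics/w1.png")[60:260,100:280],None,fx=3,fy=3,interpolation=cv2.INTER_CUBIC)
cv2.imwrite("pics/c3.png",a)
E
```

```text
(array([ 0.4996, -0.0229,  0.0095]), np.float64(0.0021810587590114965))
(array([0.4909, 0.0352, 0.1419]), np.float64(0.003560607513051699))
```

View pics/c3.png

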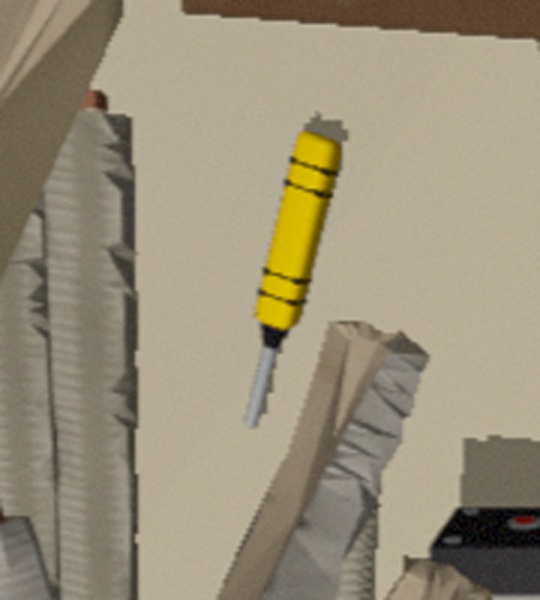

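Request:
drive_tool(fingers=4, steps=[{"x": -17.5, "y": -8, "z": 0, "wx": 0, "wy": 0, "wz": -7}, {"x": -17.5, "y": -8, "z": 0, "wx": 0, "wy": 0, "wz": -15}, {"x": -17.5, "y": -8, "z": 0, "wx": 0, "wy": 0, "wz": -15}, {"x": -17.5, "y": -8, "z": 0, "wx": 0, "wy": 0, "wz": -15}, {"x": -17.5, "y": -8, "z": 0, "wx": 0, "wy": 0, "wz": -15}, {"x": -17.5, "y": -8, "z": 0, "wx": 0, "wy": 0, "wz": -15}, {"x": -17.5, "y": -8, "z": 0, "wx": 0, "wy": 0, "wz": -15}, {"x": -17.5, "y": -8, "z": 0, "wx": 0, "wy": 0, "wz": -15}])

```text
t: 11.52
ee_pos: [0.4621, -0.0252, 0.2478]
tool_rot: [-2.384, -2.045, 0.0]
ft_force: [-0.2, 0.0, 0.0]
grip_width: 0.0403
```

```bash
python3 look.py w7
```

```text
11.5167 [ 0.4621 -0.0252  0.2478] [-2.384  -2.0453  0.0004]
tester 0.86 [450.7, 330.7] [0.6314 0.1019 0.    ]
port 0.7 [453.8, 284.1] [0.5584 0.0981 0.03  ]
stylus_tip 0.69 [302.7, 281.8] [ 0.5419 -0.0556  0.008 ]
stylus_mid 0.69 [307.1, 211.3] [ 0.466  -0.0383  0.008 ]
```

View pics/w7.png

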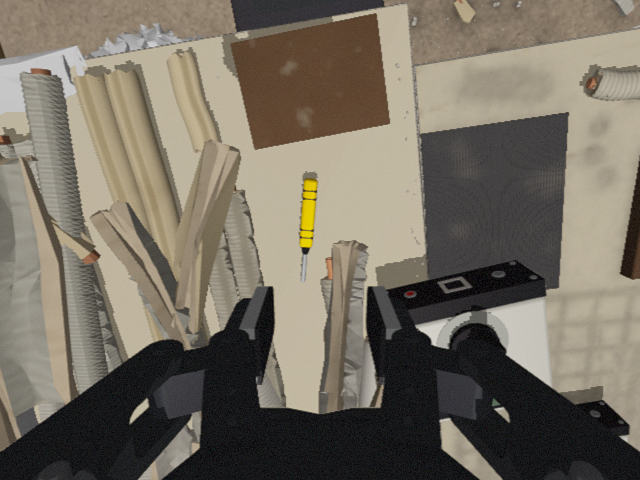

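```bash
cat >> m2.py <<'E'
print('---')
q=np.load("pics/w7_pose.npy");t=cam("wrist",dict(ee_pos=q[:3],tool_rot=q[3:]))
print(tri((211.7,167.3),(334,242)),tri((242.7,178.3),(367,244)))
im=cv2.imread("pics/w7.png");h=cv2.cvtColor(im,cv2.COLOR_BGR2HSV)
m=cv2.inRange(h,(22,150,120),(35,255,255));m[:,:250]=0;m[:,360:]=0;m[:150]=0;m[260:]=0
ys,xs=np.nonzero(m);print(len(xs),xs.min(),xs.max(),ys.min(),ys.max())
P=np.array([onz(t,(x,y),.014)[:2] for x,y in zip(xs,ys)])
mu=P.mean(0);w,v=np.linalg.eigh(np.cov(P.T));d=v[:,1]*np.sign(v[0,1]);s=(P-mu)@d
print('grip centroid',mu,'ext',s.min(),s.max(),'mid',mu+d*(s.min()+s.max())/2,'head',np.rad2deg(np.arctan2(d[1],d[0])))
tip=onz(t,(303,281),.008);print('tip',tip,np.rad2deg(np.arctan2(*(tip[:2]-mu)[::-1])))
K=cv2.resize(im[150:310,220:400],None,fx=4,fy=4,interpolation=cv2.INTER_CUBIC);cv2.imwrite('pics/c7.png',K[:600])
E
python3 m2.py
```

```text
(array([ 0.4996, -0.0227,  0.0103]), np.float64(0.002310870052147826))
(array([0.4905, 0.0358, 0.145 ]), np.float64(0.003544133627577868))
---
(array([ 0.4956, -0.0161,  0.0319]), np.float64(0.001253808094874238)) (array([0.5044, 0.0158, 0.0269]), np.float64(0.0016774616289551994))
847 300 316 179 247
grip centroid [ 0.4665 -0.0376] ext -0.03384657006280904 0.03595270833843479 mid [ 0.4675 -0.0378] head -13.479567355879723
tip [ 0.5411 -0.0551  0.008 ] -13.223850201266135
```

View pics/c7.png

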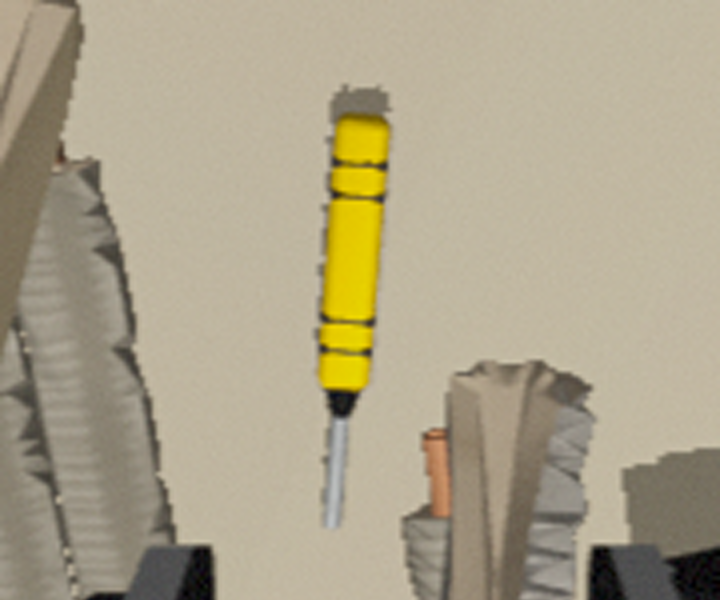

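Stylus: mid about (0.467, −0.038), heading −13.3°. The pipe end at right is only about 30 mm high. I'll grasp 8 mm behind the mid point.

Run:
```python
from h import *
delta([.4594,-.0359,.10],-13.3)
```

```text
t 11.8167 pos [ 0.4627 -0.0252  0.2482] q [-0.7087  0.0141  0.6884  2.0652 -0.0091  1.0657  1.4033] F [-0.1175 -0.2104  0.0102] M [-0.0653 -0.0152  0.0376] g 0.039287416470413776
head -8.688037505536917 shift cm [-1.0959 -0.1596 14.8196] turn deg [0.003  0.0599 4.612 ]
```

Request:
drive_tool(fingers=3, steps=[{"x": -1.1, "y": -0.2, "z": 4, "wx": 0, "wy": 0, "wz": 4.6}, {"x": -1.1, "y": -0.2, "z": 8, "wx": 0, "wy": 0, "wz": 4.6}, {"x": -1.1, "y": -0.2, "z": 12, "wx": 0, "wy": 0, "wz": 4.6}, {"x": -1.1, "y": -0.2, "z": 14.8, "wx": 0, "wy": 0, "wz": 4.6}, {"x": -1.1, "y": -0.2, "z": 14.8, "wx": 0, "wy": 0, "wz": 4.6}, {"x": -1.1, "y": -0.2, "z": 14.8, "wx": 0, "wy": 0, "wz": 4.6}, {"x": -1.1, "y": -0.2, "z": 14.8, "wx": 0, "wy": 0, "wz": 4.6}])

```text
t: 12.4
ee_pos: [0.46, -0.0364, 0.1016]
tool_rot: [2.463, 1.947, 0.003]
ft_force: [0.9, 0.7, 0.9]
grip_width: 0.0302
```

```bash
python3 look.py w8;python3 - <<'E'
from h import *
delta([.4594,-.0359,.03],-13.3)
E
```

```text
12.4 [ 0.46   -0.0364  0.1016] [2.4634 1.947  0.0027]
tester 0.83 [551.1, 412.7] [0.6258 0.1022 0.    ]
port 0.73 [567.5, 363.9] [0.5583 0.0971 0.03  ]
stylus_mid 0.66 [318.9, 263.7] [ 0.4673 -0.0383  0.008 ]
t 12.7 pos [ 0.4596 -0.0361  0.1017] q [-0.6081  0.2908  0.6661  2.1893 -0.2691  0.7363  1.5759] F [ 0.3788 -0.0875  0.5015] M [ 0.0079  0.017  -0.0242] g 0.02976001076106766
head -13.359879082284543 shift cm [-0.0004 -0.0451  7.1702] turn deg [ 0.1575 -0.1097 -0.0597]
```

View pics/w8.png

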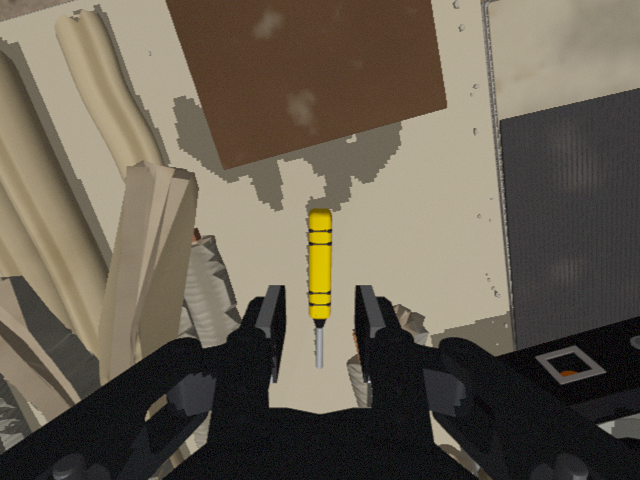

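```bash
cat > m3.py <<'E'
from h import *
def C(n):
    q=np.load(f"pics/{n}_pose.npy");return cam("wrist",dict(ee_pos=q[:3],tool_rot=q[3:]))
def ray(c,px):
    K,r,p=c;d=r@np.linalg.solve(K,[px[0],px[1],1]);return p,d/np.linalg.norm(d)
def tri(c,w,t,tp):
    p1,d1=ray(c,w);p2,d2=ray(t,tp)
    s=np.linalg.lstsq(np.c_[d1,-d2],p2-p1,rcond=None)[0];a,b=p1+s[0]*d1,p2+s[1]*d2;return (a+b)/2,np.linalg.norm(a-b)
print(tri(C('w7'),(208,141),C('w8'),(131,162)),tri(C('w7'),(240,150),C('w8'),(198,177)))
print(tri(C('w7'),(242,190),C('w8'),(213,237)))
print(tri(C('w7'),(365,244),C('w8'),(427,322)))
E
python3 m3.py
```

```text
(array([ 0.3834, -0.1106,  0.0437]), np.float64(0.0013415016017880982)) (array([ 0.397 , -0.0893,  0.0228]), np.float64(0.0018395234977953657))
(array([ 0.4361, -0.1001,  0.0018]), np.float64(0.0015943109398624503))
(array([0.4938, 0.0122, 0.055 ]), np.float64(0.0006130803657575462))
```

Request:
drive_tool(fingers=3, steps=[{"x": 0, "y": 0, "z": 2, "wx": 0, "wy": 0, "wz": 0}, {"x": 0, "y": 0, "z": 4, "wx": 0, "wy": 0, "wz": 0}, {"x": 0, "y": 0, "z": 5.5, "wx": 0, "wy": 0, "wz": 0}, {"x": 0, "y": 0, "z": 6.5, "wx": 0, "wy": 0, "wz": 0}, {"x": 0, "y": 0, "z": 7.2, "wx": 0, "wy": 0, "wz": 0}, {"x": 0, "y": 0, "z": 7.2, "wx": 0, "wy": 0, "wz": 0}, {"x": 0, "y": 0, "z": 7.2, "wx": 0, "wy": 0, "wz": 0}])

```text
t: 13.28
ee_pos: [0.4587, -0.0365, 0.0285]
tool_rot: [2.465, 1.947, 0.0]
ft_force: [0.3, 0.1, 0.2]
grip_width: 0.0297
```

Request:
drive_tool(fingers=0.8, steps=[{"x": 0, "y": 0, "z": 0, "wx": 0, "wy": 0, "wz": 0}, {"x": 0, "y": 0, "z": 0, "wx": 0, "wy": 0, "wz": 0}, {"x": 0, "y": 0, "z": 0, "wx": 0, "wy": 0, "wz": 0}, {"x": 0, "y": 0, "z": 0, "wx": 0, "wy": 0, "wz": 0}, {"x": 0, "y": 0, "z": 0, "wx": 0, "wy": 0, "wz": 0}, {"x": 0, "y": 0, "z": 0, "wx": 0, "wy": 0, "wz": 0}])

```text
t: 13.78
ee_pos: [0.4594, -0.0364, 0.0293]
tool_rot: [2.465, 1.947, 0.003]
ft_force: [-1.3, -0.2, 6.2]
grip_width: 0.0121
```

```bash
python3 look.py w9;python3 - <<'E'
from h import *
delta([.4594,-.0359,.03],-13.3)
E
```

```text
13.7833 [ 0.4594 -0.0364  0.0293] [2.4646 1.947  0.0028]
stylus_mid 0.8 [318.7, 325.5] [ 0.4676 -0.0385  0.008 ]
t 14.0833 pos [ 0.4594 -0.0364  0.0293] q [-0.506   0.4454  0.5598  2.2077 -0.4249  0.5898  1.7052] F [-0.669   0.505   7.3135] M [-0.0359  0.241  -0.0223] g 0.012418728909673531
head -13.385482369654243 shift cm [ 0.0541 -0.0098 -0.0724] turn deg [ 0.0968 -0.0522 -0.0854]
```

View pics/w9.png

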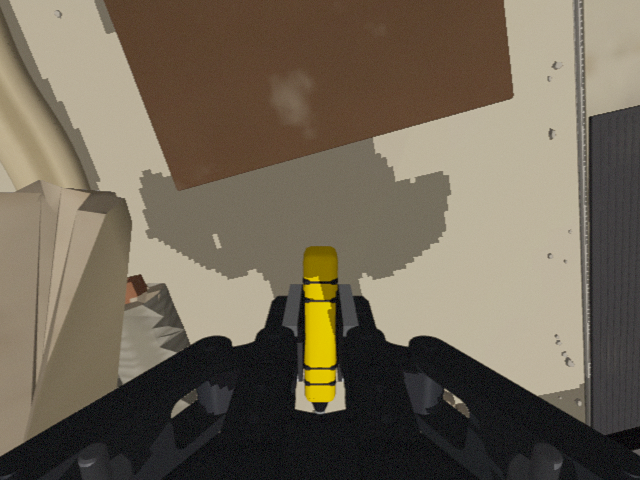

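Gripped at 12.4 mm width. Lifting the stylus.

Request:
drive_tool(fingers=0.8, steps=[{"x": 0, "y": 0, "z": -1, "wx": 0, "wy": 0, "wz": 0}, {"x": 0, "y": 0, "z": -3, "wx": 0, "wy": 0, "wz": 0}, {"x": 0, "y": 0, "z": -6, "wx": 0, "wy": 0, "wz": 0}, {"x": 0, "y": 0, "z": -9, "wx": 0, "wy": 0, "wz": 0}, {"x": 0, "y": 0, "z": -12, "wx": 0, "wy": 0, "wz": 0}, {"x": 0, "y": 0, "z": -12, "wx": 0, "wy": 0, "wz": 0}])

```text
t: 14.58
ee_pos: [0.4627, -0.0367, 0.1538]
tool_rot: [2.462, 1.944, 0.016]
ft_force: [1.0, 0.7, -1.1]
grip_width: 0.0119
```

Run:
```python
from h import *
delta([.4355,.0853,.12],5.9)
```

```text
t 14.5833 pos [ 0.4627 -0.0367  0.1538] q [-0.679   0.1843  0.7313  2.1584 -0.1692  0.8413  1.4924] F [ 0.9819  0.7034 -1.1482] M [-0.0371 -0.081   0.0603] g 0.011887275537585933
head -13.417749223404554 shift cm [11.2186 -5.5088  3.3821] turn deg [  0.6325  -0.1956 -19.316 ]
```

Request:
drive_tool(fingers=0.8, steps=[{"x": 4, "y": -2, "z": 0, "wx": 0, "wy": 0, "wz": -6}, {"x": 8, "y": -4, "z": 0, "wx": 0, "wy": 0, "wz": -12}, {"x": 11.3, "y": -5.2, "z": 1, "wx": 0, "wy": 0, "wz": -19.3}, {"x": 11.3, "y": -5.2, "z": 3, "wx": 0, "wy": 0, "wz": -19.3}, {"x": 11.3, "y": -5.2, "z": 3, "wx": 0, "wy": 0, "wz": -19.3}, {"x": 11.3, "y": -5.2, "z": 3, "wx": 0, "wy": 0, "wz": -19.3}, {"x": 11.3, "y": -5.2, "z": 3, "wx": 0, "wy": 0, "wz": -19.3}])

```text
t: 15.17
ee_pos: [0.434, 0.0843, 0.1185]
tool_rot: [2.106, 2.331, -0.001]
ft_force: [0.1, 0.3, -0.5]
grip_width: 0.0121
```

```bash
python3 - <<'E'
from h import *
delta([.4355,.0853,.0513],5.9)
for n in ["top","side"]:
    im=arm.snapshot(n);cv2.imwrite(f"pics/{n}1.png",im)
    print(n,[ (r['score'],r['location']) for l in ("stylus_tip","port") for r in arm.place_of(n,l)[:2]])
t=cv2.imread("pics/top1.png")[170:320,320:470];s=cv2.imread("pics/side1.png")[200:350,250:400]
cv2.imwrite("pics/c9.png",cv2.resize(np.hstack([t,s]),None,fx=2.6,fy=2.6,interpolation=cv2.INTER_CUBIC))
E
python3 look.py w10
```

```text
t 15.1667 pos [0.434  0.0843 0.1185] q [-0.8278  0.2033  0.5891  2.2175 -0.1623  0.7612  1.5416] F [ 0.1444  0.2824 -0.4832] M [-0.02   -0.0448 -0.0222] g 0.012097367338426162
head 5.793130722706861 shift cm [0.0897 0.1599 6.7248] turn deg [-0.0092  0.0417 -0.1069]
top [(0.46, [387.2, 278.7]), (0.82, [380.1, 262.7]), (0.78, [316.1, 174.2])]
side [(0.8, [322.3, 263.1]), (0.87, [391.8, 257.5]), (0.77, [342.2, 287.7])]
15.4667 [0.4345 0.0849 0.1188] [2.1055 2.331  0.0017]
port 0.71 [321.3, 421.8] [0.559  0.0991 0.03  ]
stylus_mid 0.88 [320.6, 323.8] [0.4941 0.092  0.008 ]
```

View pics/c9.png

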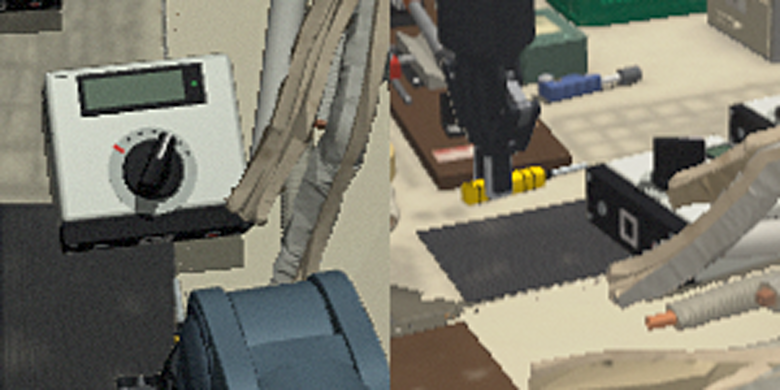

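View pics/w10.png

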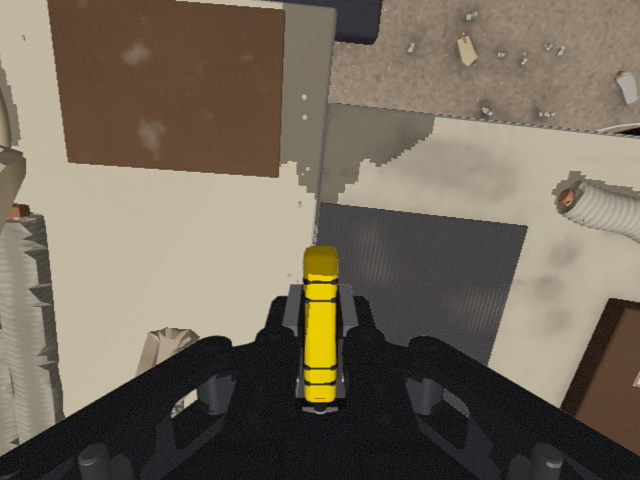

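The stylus is held straight in the jaws, with the same view as at the grasp, pointing at the tester. I'm lowering it to button height and checking in the side view.

Request:
drive_tool(fingers=0.8, steps=[{"x": 0.1, "y": 0.1, "z": 2.5, "wx": 0, "wy": 0, "wz": 0}, {"x": 0.1, "y": 0.1, "z": 5, "wx": 0, "wy": 0, "wz": 0}, {"x": 0.1, "y": 0.1, "z": 6.7, "wx": 0, "wy": 0, "wz": 0}, {"x": 0.1, "y": 0.1, "z": 6.7, "wx": 0, "wy": 0, "wz": 0}, {"x": 0.1, "y": 0.1, "z": 6.7, "wx": 0, "wy": 0, "wz": 0}, {"x": 0.1, "y": 0.1, "z": 6.7, "wx": 0, "wy": 0, "wz": 0}])

```text
t: 16.27
ee_pos: [0.4356, 0.0867, 0.0519]
tool_rot: [2.103, 2.333, 0.001]
ft_force: [0.7, 0.4, -0.3]
grip_width: 0.0121
```

```bash
cat > s.py <<'E'
from h import *
import sys
im=arm.snapshot("side");st=arm.get_state();c=cam("side")
r=R.from_rotvec(st['tool_rot']).as_matrix();tip=st['ee_pos']+r@np.array([0,.084,.0213])
print('pred tip',tip,'px',proj(c,tip),'port px',proj(c,[.5588,.098,.03]))
for l in ("stylus_tip","port"): print(l,[(round(q['score'],2),q['location']) for q in arm.place_of("side",l)[:2]])
cv2.imwrite(f"pics/{sys.argv[1]}.png",cv2.resize(im[220:330,260:400],None,fx=5,fy=5,interpolation=cv2.INTER_CUBIC))
f=np.array([np.cos(np.deg2rad(5.9)),np.sin(np.deg2rad(5.9)),0])
delta([.4355,.0853,.0513],5.9,st)
E
python3 s.py s2
```

```text
pred tip [0.5196 0.0956 0.0312] px [324.9814 290.8453] port px [340.8798 287.4051]
stylus_tip [(0.68, [325.7, 291.3])]
port [(0.81, [390.4, 257.0]), (0.7, [341.3, 286.7])]
t 16.3167 pos [0.436  0.0869 0.0523] q [-0.7588  0.354   0.5215  2.2389 -0.3055  0.6124  1.6617] F [-0.2651  0.3494 -0.4374] M [-0.0391  0.0434 -0.075 ] g 0.012453835453480246
head 5.9172041608155395 shift cm [-0.1573 -0.0627  0.1021] turn deg [ 0.1255 -0.035   0.0172]
```

View pics/s2.png

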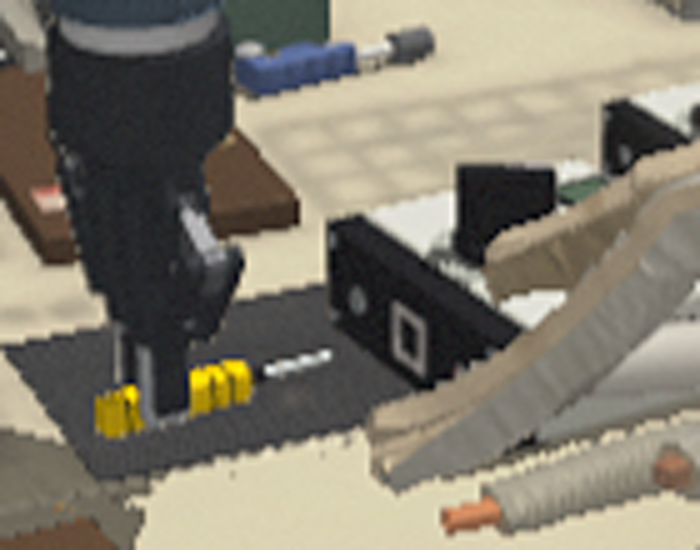

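The predicted tip (325,291) matches the detected tip (326,291), and the port is at (341,287). I'm making a slight correction and advancing to just before the mouth.

Request:
drive_tool(fingers=0.8, steps=[{"x": -0.15, "y": 1, "z": 0.1, "wx": 0, "wy": 0, "wz": 0}, {"x": -0.15, "y": 2, "z": 0.1, "wx": 0, "wy": 0, "wz": 0}, {"x": -0.15, "y": 3, "z": 0.1, "wx": 0, "wy": 0, "wz": 0}, {"x": -0.15, "y": 3.5, "z": 0.1, "wx": 0, "wy": 0, "wz": 0}, {"x": -0.15, "y": 3.5, "z": 0.1, "wx": 0, "wy": 0, "wz": 0}, {"x": -0.15, "y": 3.5, "z": 0.1, "wx": 0, "wy": 0, "wz": 0}])

```text
t: 16.92
ee_pos: [0.4704, 0.0887, 0.0503]
tool_rot: [2.104, 2.333, -0.0]
ft_force: [-0.6, -0.9, -0.2]
grip_width: 0.0121
```

```bash
python3 s.py s3
```

```text
pred tip [0.5532 0.0973 0.0287] px [338.688  288.5698] port px [340.8798 287.4051]
stylus_tip [(0.46, [339.4, 287.9])]
port [(0.94, [389.0, 254.1]), (0.63, [342.3, 288.4])]
t 16.9667 pos [0.4696 0.0887 0.0501] q [-0.72    0.4124  0.5073  2.1614 -0.3308  0.6424  1.6937] F [ 0.0337 -0.468  -0.361 ] M [-0.0682  0.0092  0.027 ] g 0.012137915473131667
head 5.921748264677893 shift cm [ 0.018  -3.4284 -0.1217] turn deg [-0.0526  0.0155  0.0218]
```

View pics/s3.png

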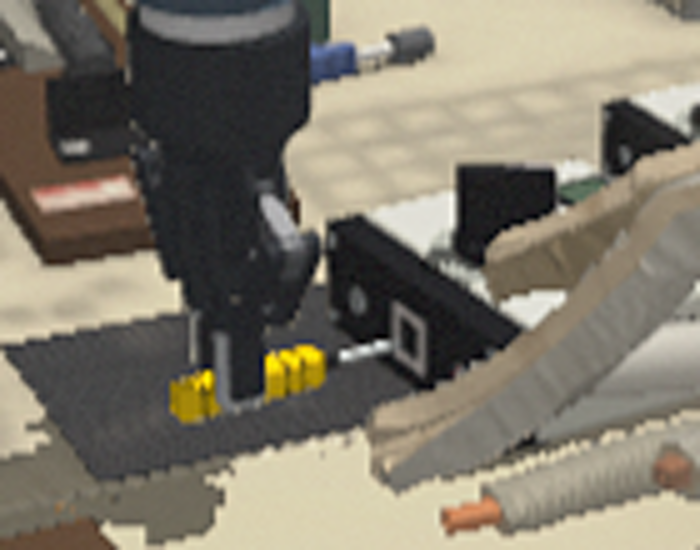

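Request:
drive_tool(fingers=0.8, steps=[{"x": 0, "y": 0.3, "z": -0.12, "wx": 0, "wy": 0, "wz": 0}, {"x": 0, "y": 0.6, "z": -0.12, "wx": 0, "wy": 0, "wz": 0}, {"x": 0, "y": 0.9, "z": -0.12, "wx": 0, "wy": 0, "wz": 0}, {"x": 0, "y": 1.1, "z": -0.12, "wx": 0, "wy": 0, "wz": 0}, {"x": 0, "y": 1.1, "z": -0.12, "wx": 0, "wy": 0, "wz": 0}, {"x": 0, "y": 1.1, "z": -0.12, "wx": 0, "wy": 0, "wz": 0}])

```text
t: 17.57
ee_pos: [0.4809, 0.09, 0.0515]
tool_rot: [2.104, 2.333, -0.0]
ft_force: [-0.8, -0.4, -0.6]
grip_width: 0.0125
```

```bash
python3 s.py s4
```

```text
pred tip [0.5642 0.0986 0.0301] px [342.9995 286.7734] port px [340.8798 287.4051]
stylus_tip [(0.67, [342.8, 285.7])]
port [(0.86, [343.2, 289.3]), (0.76, [391.9, 258.8])]
t 17.6167 pos [0.4807 0.0899 0.0514] q [-0.7116  0.4263  0.5055  2.1361 -0.3349  0.655   1.6988] F [ 0.5085  0.0014 -0.8762] M [-0.0198  0.0423 -0.0131] g 0.012030379518316538
head 5.932962589708584 shift cm [ 0.007  -4.5435  0.0136] turn deg [-0.0135  0.0045  0.033 ]
```

View pics/s4.png

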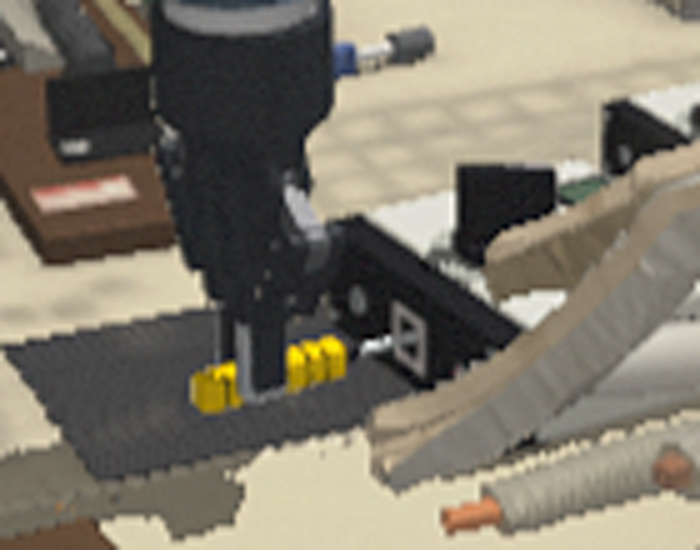

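The tip is inside the port at crop (413,337), with no contact. I'm feeling forward.

Request:
drive_tool(fingers=0.8, steps=[{"x": 0, "y": 0.2, "z": 0, "wx": 0, "wy": 0, "wz": 0}, {"x": 0, "y": 0.4, "z": 0, "wx": 0, "wy": 0, "wz": 0}, {"x": 0, "y": 0.4, "z": 0, "wx": 0, "wy": 0, "wz": 0}])

```text
t: 17.97
ee_pos: [0.4847, 0.0903, 0.0514]
tool_rot: [-2.103, -2.333, 0.001]
ft_force: [-0.6, -0.1, -0.5]
grip_width: 0.0124
```

Request:
drive_tool(fingers=0.8, steps=[{"x": 0, "y": 0.1, "z": 0, "wx": 0, "wy": 0, "wz": 0}, {"x": 0, "y": 0.1, "z": 0, "wx": 0, "wy": 0, "wz": 0}])

```text
t: 18.13
ee_pos: [0.4851, 0.0903, 0.0512]
tool_rot: [-2.103, -2.332, 0.002]
ft_force: [-1.5, 0.5, -0.0]
grip_width: 0.0121
```

Request:
drive_tool(fingers=0.8, steps=[{"x": 0, "y": 0.1, "z": 0, "wx": 0, "wy": 0, "wz": 0}, {"x": 0, "y": 0.1, "z": 0, "wx": 0, "wy": 0, "wz": 0}])

```text
t: 18.3
ee_pos: [0.4861, 0.0905, 0.0512]
tool_rot: [-2.103, -2.333, 0.002]
ft_force: [-2.1, 0.2, -0.3]
grip_width: 0.012
```

Request:
drive_tool(fingers=0.8, steps=[{"x": 0, "y": 0.1, "z": 0, "wx": 0, "wy": 0, "wz": 0}, {"x": 0, "y": 0.1, "z": 0, "wx": 0, "wy": 0, "wz": 0}])

```text
t: 18.47
ee_pos: [0.4871, 0.0906, 0.0513]
tool_rot: [-2.103, -2.333, 0.002]
ft_force: [-3.4, -0.3, 0.2]
grip_width: 0.0125
```

Request:
drive_tool(fingers=0.8, steps=[{"x": 0, "y": 0.1, "z": 0, "wx": 0, "wy": 0, "wz": 0}, {"x": 0, "y": 0.1, "z": 0, "wx": 0, "wy": 0, "wz": 0}])

```text
t: 18.63
ee_pos: [0.4881, 0.0907, 0.0512]
tool_rot: [-2.103, -2.333, 0.002]
ft_force: [-2.7, -0.8, -0.3]
grip_width: 0.0122
```

Request:
drive_tool(fingers=0.8, steps=[{"x": 0, "y": 0.1, "z": 0, "wx": 0, "wy": 0, "wz": 0}, {"x": 0, "y": 0.1, "z": 0, "wx": 0, "wy": 0, "wz": 0}])

```text
t: 18.8
ee_pos: [0.4889, 0.0907, 0.0512]
tool_rot: [-2.103, -2.332, 0.002]
ft_force: [-4.4, -0.5, -0.1]
grip_width: 0.0125
```

Request:
drive_tool(fingers=0.8, steps=[{"x": 0, "y": 0.1, "z": 0, "wx": 0, "wy": 0, "wz": 0}, {"x": 0, "y": 0.1, "z": 0, "wx": 0, "wy": 0, "wz": 0}])

```text
t: 18.97
ee_pos: [0.4891, 0.0907, 0.051]
tool_rot: [-2.102, -2.332, 0.004]
ft_force: [-6.2, 0.2, 1.5]
grip_width: 0.0121
```

Bottomed out at 6 N. Holding briefly.

Request:
drive_tool(fingers=0.8, steps=[{"x": 0, "y": 0, "z": 0, "wx": 0, "wy": 0, "wz": 0}, {"x": 0, "y": 0, "z": 0, "wx": 0, "wy": 0, "wz": 0}, {"x": 0, "y": 0, "z": 0, "wx": 0, "wy": 0, "wz": 0}, {"x": 0, "y": 0, "z": 0, "wx": 0, "wy": 0, "wz": 0}, {"x": 0, "y": 0, "z": 0, "wx": 0, "wy": 0, "wz": 0}, {"x": 0, "y": -0.5, "z": 0, "wx": 0, "wy": 0, "wz": 0}, {"x": 0, "y": -1, "z": 0, "wx": 0, "wy": 0, "wz": 0}, {"x": 0, "y": -2, "z": 0, "wx": 0, "wy": 0, "wz": 0}])

```text
t: 19.63
ee_pos: [0.4738, 0.0894, 0.0524]
tool_rot: [2.101, 2.33, 0.008]
ft_force: [0.5, 0.3, -0.5]
grip_width: 0.012
```

Request:
drive_tool(fingers=0.8, steps=[{"x": 0, "y": -2, "z": 0, "wx": 0, "wy": 0, "wz": 0}, {"x": 0, "y": -4, "z": 0, "wx": 0, "wy": 0, "wz": 0}, {"x": 0, "y": -4, "z": -3, "wx": 0, "wy": 0, "wz": 0}, {"x": 0, "y": -4, "z": -6, "wx": 0, "wy": 0, "wz": 0}, {"x": 0, "y": -4, "z": -8, "wx": 0, "wy": 0, "wz": 0}, {"x": 0, "y": -4, "z": -8, "wx": 0, "wy": 0, "wz": 0}, {"x": 0, "y": -4, "z": -8, "wx": 0, "wy": 0, "wz": 0}])

```text
t: 20.22
ee_pos: [0.4328, 0.0857, 0.1331]
tool_rot: [2.102, 2.332, 0.01]
ft_force: [0.4, -0.4, -0.3]
grip_width: 0.0126
```

```bash
python3 look.py w11
python3 - <<'E'
from h import *
delta([.4594,-.0364,.10],-13.3)
E
```

```text
20.2167 [0.4328 0.0857 0.1331] [2.1022 2.332  0.0098]
port 0.94 [319.7, 406.7] [0.5582 0.0993 0.03  ]
stylus_mid 0.56 [317.7, 326.0] [0.5035 0.0921 0.008 ]
t 20.5167 pos [0.4302 0.0844 0.1304] q [-0.8572  0.1721  0.6132  2.218  -0.1381  0.7893  1.521 ] F [ 0.4449  0.2321 -1.5594] M [-0.04    0.0206 -0.0141] g 0.01227890657034132
head 5.922702473150683 shift cm [-12.3128   1.6646   3.0514] turn deg [-0.1029  0.0854 19.2228]
```

View pics/w11.png

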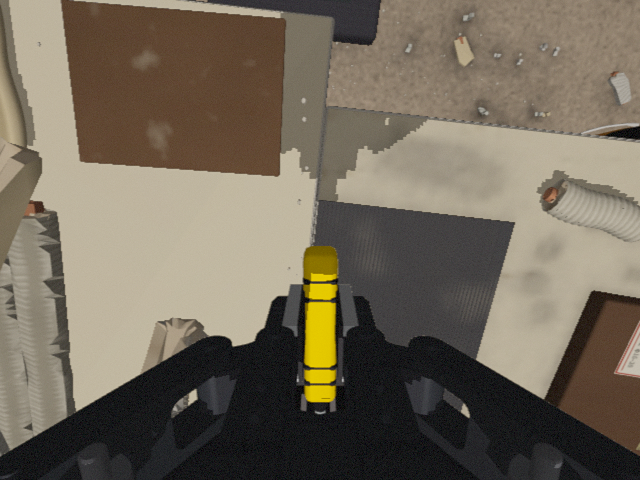

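The stylus hasn't slipped. I'm returning it to its original bare patch.

Request:
drive_tool(fingers=0.8, steps=[{"x": -4, "y": 0.5, "z": 0, "wx": 0, "wy": 0, "wz": 6}, {"x": -8, "y": 1, "z": 0, "wx": 0, "wy": 0, "wz": 13}, {"x": -12.3, "y": 1.7, "z": 1, "wx": 0, "wy": 0, "wz": 19.2}, {"x": -12.3, "y": 1.7, "z": 3, "wx": 0, "wy": 0, "wz": 19.2}, {"x": -12.3, "y": 1.7, "z": 3, "wx": 0, "wy": 0, "wz": 19.2}, {"x": -12.3, "y": 1.7, "z": 3, "wx": 0, "wy": 0, "wz": 19.2}, {"x": -12.3, "y": 1.7, "z": 3, "wx": 0, "wy": 0, "wz": 19.2}])

```text
t: 21.1
ee_pos: [0.4603, -0.0352, 0.1012]
tool_rot: [-2.462, -1.951, 0.002]
ft_force: [0.3, 0.5, -0.2]
grip_width: 0.0124
```

Run:
```python
from h import *
delta([.4594,-.0364,.0295],-13.3)
```

```text
t 21.1 pos [ 0.4603 -0.0352  0.1012] q [-0.642   0.3035  0.7036  2.1865 -0.2895  0.7431  1.5951] F [ 0.2601  0.4713 -0.2479] M [-0.0494  0.0082  0.0228] g 0.01243450170495797
head -13.204976104741544 shift cm [-0.1354 -0.0485  7.1666] turn deg [-0.0707  0.0266  0.095 ]
```

Request:
drive_tool(fingers=0.8, steps=[{"x": -0.1, "y": 0, "z": 2, "wx": 0, "wy": 0, "wz": 0}, {"x": -0.1, "y": 0, "z": 4, "wx": 0, "wy": 0, "wz": 0}, {"x": -0.1, "y": 0, "z": 5.5, "wx": 0, "wy": 0, "wz": 0}, {"x": -0.1, "y": 0, "z": 6.3, "wx": 0, "wy": 0, "wz": 0}, {"x": -0.1, "y": 0, "z": 6.7, "wx": 0, "wy": 0, "wz": 0}, {"x": -0.1, "y": 0, "z": 6.9, "wx": 0, "wy": 0, "wz": 0}, {"x": -0.1, "y": 0, "z": 6.9, "wx": 0, "wy": 0, "wz": 0}, {"x": -0.1, "y": 0, "z": 6.9, "wx": 0, "wy": 0, "wz": 0}])

```text
t: 21.77
ee_pos: [0.4612, -0.0365, 0.0332]
tool_rot: [2.462, 1.95, 0.002]
ft_force: [0.3, 0.4, -1.6]
grip_width: 0.0123
```

Run:
```python
from h import *
delta([.4594,-.0364,.0293],-13.3)
```

```text
t 21.7667 pos [ 0.4612 -0.0365  0.0332] q [-0.5375  0.4477  0.5974  2.2042 -0.4435  0.6044  1.7243] F [ 0.3282  0.3909 -1.5615] M [ 0.018   0.0041 -0.0451] g 0.012339056114184862
head -13.250129880617768 shift cm [-0.0285 -0.1803  0.393 ] turn deg [ 0.0882 -0.0421  0.0499]
```

Nearly down. I'm lowering in small steps until contact.

Request:
drive_tool(fingers=0.8, steps=[{"x": 0, "y": 0, "z": 0.1, "wx": 0, "wy": 0, "wz": 0}, {"x": 0, "y": 0, "z": 0.2, "wx": 0, "wy": 0, "wz": 0}, {"x": 0, "y": 0, "z": 0.3, "wx": 0, "wy": 0, "wz": 0}, {"x": 0, "y": 0, "z": 0.3, "wx": 0, "wy": 0, "wz": 0}])

```text
t: 22.1
ee_pos: [0.4604, -0.0368, 0.0295]
tool_rot: [2.463, 1.95, 0.0]
ft_force: [-0.0, 0.0, -1.1]
grip_width: 0.0124
```

Request:
drive_tool(fingers=0.8, steps=[{"x": 0, "y": 0, "z": 0.05, "wx": 0, "wy": 0, "wz": 0}, {"x": 0, "y": 0, "z": 0.05, "wx": 0, "wy": 0, "wz": 0}])

```text
t: 22.27
ee_pos: [0.4604, -0.0368, 0.0293]
tool_rot: [-2.463, -1.949, -0.0]
ft_force: [-1.5, 0.3, 4.7]
grip_width: 0.0126
```

Contact at 4.7 N, at the same height as the pickup. Releasing gently.

Request:
drive_tool(fingers=3, steps=[{"x": 0, "y": 0, "z": 0, "wx": 0, "wy": 0, "wz": 0}, {"x": 0, "y": 0, "z": 0, "wx": 0, "wy": 0, "wz": 0}, {"x": 0, "y": 0, "z": 0, "wx": 0, "wy": 0, "wz": 0}, {"x": 0, "y": 0, "z": 0, "wx": 0, "wy": 0, "wz": 0}, {"x": 0, "y": 0, "z": 0, "wx": 0, "wy": 0, "wz": 0}])

```text
t: 22.68
ee_pos: [0.4603, -0.0368, 0.0289]
tool_rot: [-2.463, -1.95, 0.0]
ft_force: [0.5, 0.4, -0.6]
grip_width: 0.0299
```

Request:
drive_tool(fingers=3, steps=[{"x": 0, "y": 0, "z": -2, "wx": 0, "wy": 0, "wz": 0}, {"x": 0, "y": 0, "z": -5, "wx": 0, "wy": 0, "wz": 0}, {"x": 0, "y": 0, "z": -9, "wx": 0, "wy": 0, "wz": 0}, {"x": 0, "y": 0, "z": -13, "wx": 0, "wy": 0, "wz": 0}, {"x": 0, "y": 0, "z": -17, "wx": 0, "wy": 0, "wz": 0}, {"x": 0, "y": 0, "z": -20, "wx": 0, "wy": 0, "wz": 0}, {"x": 0, "y": 0, "z": -20, "wx": 0, "wy": 0, "wz": 0}, {"x": 0, "y": 0, "z": -20, "wx": 0, "wy": 0, "wz": 0}])

```text
t: 23.35
ee_pos: [0.4619, -0.0365, 0.231]
tool_rot: [2.462, 1.95, 0.009]
ft_force: [0.0, -0.2, -1.1]
grip_width: 0.0298
```

```bash
python3 look.py w12
```

```text
23.35 [ 0.4619 -0.0365  0.231 ] [2.4622 1.9495 0.0088]
tester 0.9 [592.8, 426.7] [0.8028 0.2246 0.    ]
tester 0.57 [479.9, 322.7] [0.6287 0.1057 0.    ]
selector_grip 0.67 [521.6, 358.1] [0.6079 0.1034 0.091 ]
port 0.79 [603.3, 409.5] [0.7461 0.2149 0.03  ]
port 0.73 [475.7, 279.6] [0.5604 0.0957 0.03  ]
stylus_mid 0.59 [316.3, 215.1] [ 0.4683 -0.0401  0.008 ]
```

View pics/w12.png

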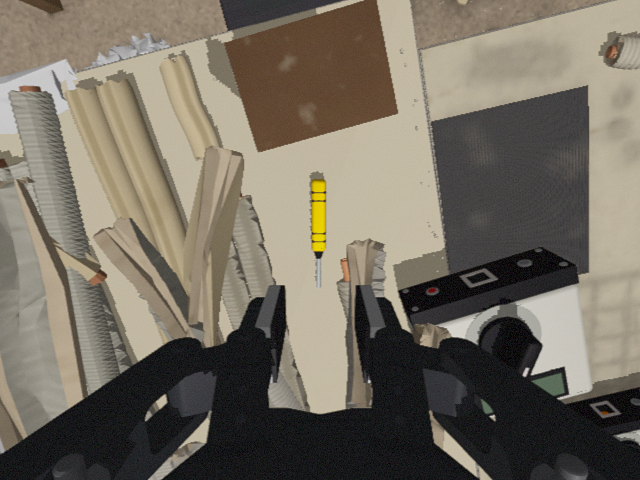

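The stylus lies flat at (318,230), tip at (318,285). Final check of the knob and bystanders from the top camera.

Run:
```python
from h import *
im=arm.snapshot("top")
a=cv2.resize(im[170:270,320:430],None,fx=5,fy=5,interpolation=cv2.INTER_CUBIC)
w=cv2.resize(cv2.imread("pics/w12.png")[250:310,440:520],None,fx=3,fy=3,interpolation=cv2.INTER_CUBIC)
a=cv2.copyMakeBorder(a,0,0,0,w.shape[1],cv2.BORDER_CONSTANT);a[:w.shape[0],-w.shape[1]:]=w
cv2.imwrite("pics/c12.png",a)
d=cv2.absdiff(im,cv2.imread("pics/top0.png")).max(2);print('diff bystanders',d[325:375,160:320].max(), (d[325:375,160:320]>40).sum())
print(arm.get_state()['t'])
```

```text
diff bystanders 90 2
23.7
```

View pics/c12.png

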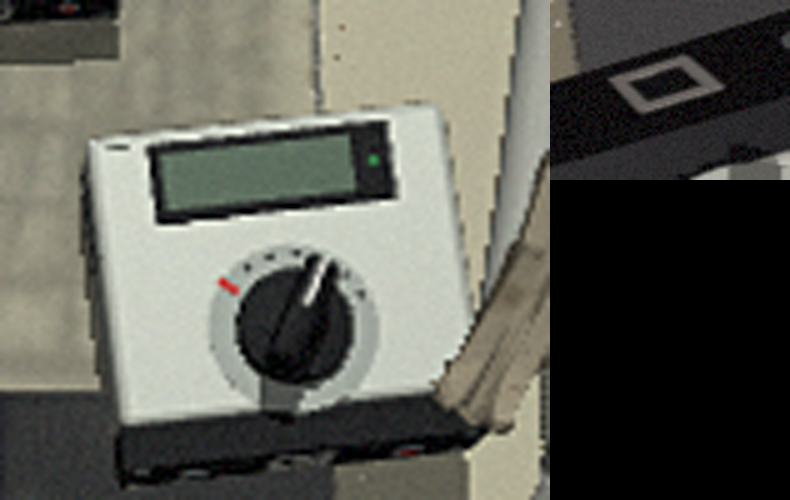

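The pointer is at (322,265), past the red mark and three dots with two dots remaining, so it is at click 4. The bystanders are unchanged. Handing in.

Run:
```python
from station import arm
print(arm.sign_off())
```

```text
the job is handed in; nothing more can be done
None
```

The tester is set for copper and the job was handed in at 23.7 s; every check I made agreed, except two points I couldn't see directly.

- **Selector knob:** I turned the larger tester's knob anticlockwise from click 2 to the end stop, where the wrist read about 1 to 1.5 N·m. I paused there for about 1 s, then turned it clockwise 80° and released it. Wrist and top pictures both show the pointer on click 4.
- **Zero button:** I pressed it with the stylus tip. It travelled about 4 mm and bottomed out at about 6 N, was held about half a second, then the tip was withdrawn.
- **Stylus:** I lowered it until it touched the worktop (4.7 N) and released it on its original bare patch. The last wrist picture shows it lying flat and clear of the tester.
- **Bystanders:** the top picture shows the tape measure, masking tape and foam offcut unchanged.

**Not seen directly:** full button travel rests on the force and position readings, and in the last wrist picture the recess was too shaded to show that the button had come back out.

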